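# Charge a bench ball mill through its sprung gate

## Robot

A 6-joint arm with a two-finger parallel gripper is mounted at the origin on the work surface; the furniture and walls round the work are solid. World frame = base frame: x ahead of the robot, y to its left, z up, the work surface at z = 0. Lengths are in m, angles in rad, forces in N, time in s.
With the tool pointing down it reaches from about 0.3 to 0.775 m from the base axis. Payload 14.6 kg.
Tool frame: the origin (TCP) lies between the finger pads; the fingertips stand 8 mm ahead of it and the grasp point (between the pads) lies 11 mm behind it; x points along the fingers, y is the direction in which the jaws open and shut, and the axes are right-handed (so a half turn about x gives the same grasp; the last joint's range is limited). The gripper opens to 94 mm and grips with 3 to 60 N. Pads are 16 mm wide; open, the fingers measure 119 mm over their backs; the gripper's body (75 mm by 177 mm) begins 78 mm behind the grasp point.
Start: joints at [-1.356, 0.3, 1.521, -0, 1.321, -0.067], TCP at [0.153, -0.528, 0.213] pointing down, gripper open.
Joint ranges: [-3.03, 3.03], [-0.79, 2.21], [0.23, 2.52], [-1.04, 4.18], [0, 3.07], [-2.55, 2.55]. Speed limits (rad/s): [2.22, 2.22, 2.57, 3.14, 3.14, 3.14].

## Interface

Orientations are given as a unit quaternion [x, y, z, w].
In Python, from bench import telemetry, viewer, job, nets gives the robot as it stands. The module is installed in compiled form; this text tells all that it offers.
- The arm moves only by the shell command python3 -m creep 'ROWS' [FORCE]. ROWS is JSON, a list of rows, each an object of numbers: "hand": the closure, from -1 (fully open) to 1 (shut); "tx", "ty", "tz": the shift along the world's x, y, z in m; "wx", "wy", "wz": the turn, a rotation vector about the world's x, y, z in rad. A call has 1 to 10 rows; each row is the pose to reach, as a shift and turn from the pose measured when the call began; what a row does not reach only later rows make up. A row lasts 1/12 s, in which the tool goes at most 41.7 mm and 7.16 degrees, less where a joint would pass 70% of its speed; a pose out of reach is approached as far as the arm can. A call with a gripper value outside its range is refused whole. The fingers move at their own pace and stop on an object; FORCE is the grip in N (left out, the last holds). Time passes only in rows, so rows that repeat a pose let the fingers close. It gives the time, the measured TCP pose, the force and the opening at its end, in the units of the state.
- telemetry.sense(): the state, without advancing time (a new reading comes with each control period).
- viewer.read_camera(name): name is "scene" or "top"; returns a dict with "img" (420x560x3 uint8, red, green, blue), "depth" (420x560 float32, m along the optical axis (not along the pixel's ray), 0 where there is no reading), "fx", "fy", "cx", "cy" (pixels), "world_from_camera" (4x4, takes a point from camera to world coordinates). Camera axes: x right, y up, looking along -z (the intrinsics and any distortion apply to the point x, -y, -z); pixel columns grow to the right and rows downward; lengths in m; the calibration is good to about 2 mm. A picture is of the moment at which its call begins.
- job.close_job(): hands the job in, once; it reports no verdict.
Trained networks look in a picture, given as the dict that the camera call returned (one of the last four; its "shot" number tells which), for a name from the list of things; names that differ only in an ending like _2 or _b are one class to them, and where a whole thing is asked for, a point or a joint stands for the part that bears it (a point fixed in the world has none). Each returns a list of dicts, best first, with "confidence" (0 to 1); they miss things now and then, are a little off and sometimes report something else, mostly with a low value. They report only what shows in the picture. A call takes as long as a camera call.
- nets.find_in(picture, target): "at" ([x, y, z] in m, in world coordinates, good to about 4 mm: the middle of the surface that is visible of it).
- nets.outline_of(picture, target): "region" (420x560 bool, what is visible of it).
The state is a dict: "time": time; "joints": joint angles; "dq": joint speeds; "joint_efforts": joint torques, N m; "eef_pos": TCP position; "tcp_rot": TCP orientation; "force": force on the tool from outside, world axes, zero at the start; "torque": the same for the moment, N m; "grip_width": finger opening in m.
Only numpy, scipy, OpenCV 4.12 (cv2) and the standard library are available. Lean on these libraries where they do the work, as an engineer would, in place of code of your own. Each camera call takes 0.05 s, during which the arm holds its last target.

## Task

Charge the ball mill: pick up the hand scoop, scoop at least three of the four white grinding balls out of the steel trough in one scoopful (do not touch the balls with the fingers), tip them into the mill's feed funnel and lay the scoop back down flat on the bench. Then take the mill's gate rod by its knob and pull it out against its spring until the black ring on the rod has just come out of the barrel, so that the gate is open and the balls drop into the clear chamber. Finish while still holding the rod there, because the gate springs shut when let go and the sample is to follow the balls; do not push the cup, timer, tape roll or slide box about.

Things in the scene. Friction and masses are not known exactly. Their poses are not given: they have to be found in the camera images.
- mill: bench ball mill, fixed to the bench: white motor base 136x136x66 mm, above it a clear upright chamber (86 mm outside diameter, z 74 to 128 mm), above that a flat aluminium gate head 160x74 mm (z 128 to 150 mm), on top a round steel feed funnel up to z 207 mm. Origin under the middle of the base, on the axis of chamber and funnel; z up; the mill's -x axis is its front, to which the gate rod points and is pulled.
- funnel_mouth (a point): centre of the feed funnel's round mouth, 207 mm above the bench, 106 mm inside diameter, rim 3 mm thick; the funnel narrows below to a 41 mm square throat closed by the gate plate 66 mm under the mouth
- funnel_throat (a point): middle of the funnel's throat (41 mm square), 57 mm straight below the funnel mouth and 9 mm above the gate plate
- chamber_floor (a point): centre of the clear chamber's inner floor (inside diameter 78 mm), straight below the funnel, 79 mm above the bench
- barrel_mouth (a point): centre of the end of the fixed spring barrel (26 mm diameter), from which the gate rod comes out along the mill's -x axis; 105 mm from the mill's axis, 138.5 mm above the bench
- gate_rod (a joint): how far the gate rod is pulled out, m: 0 = gate shut (it springs back here), 0.042 = the black ring has just come fully out of the barrel and the gate's window stands under the funnel, 0.053 = stop. Spring force about 3 N at 0, 8 N at 0.042; it slides level, along the mill's -x axis. The ring is 6 mm wide and hidden in the barrel until the rod has been pulled 36 mm.
- rod_grip (a point): middle of the waist of the black spool-shaped knob on the rod's end, moves with the rod; waist 16 mm diameter and 26 mm long along the rod, with a 24 mm flange on the mill's side and a 30 mm flange at the outer end; 138.5 mm above the bench, free on all sides, 77 mm in front of the funnel's rim when shut
- trough: steel ball trough, fixed to the bench, 193 mm long (its x axis), 72 mm wide (y), 34 mm high over its rolled rim (rim 4.4 mm thick). Origin under its middle. Inner floor flat, 160 x 67 mm; the two end walls slope outward and up at 65 degrees from the floor, the long side walls (2.5 mm) are upright. The balls lie in the +x half; the -x half is empty.
- trough_floor (a point): middle of the trough's inner floor, 4 mm above the bench
- scoop: hand scoop, about 74 g, standing flat on the bench. Origin under the middle of its bowl, x axis toward its open nose, z up. Bowl 57 mm wide (y), from a back wall at x = -36 mm to the thin nose at x = +39 mm; floor 2.5 mm thick with a slight 3.5 mm high ramp at the nose, side walls 28 mm high at the back, running down to the floor 14 mm behind the nose. Black straight handle 14 mm wide (y), 9 mm thick, rises backward at 48 degrees from (x -34, z 20) mm to (x -101, z 94) mm.
- scoop_grip (a point): middle of the scoop's handle, at x = -67 mm, z = 57 mm in the scoop's frame; the place to hold it, closing across the scoop's y axis (14 mm)
- scoop_bowl (a point): a point in the middle of the scoop's bowl, at x = 0, z = 10 mm in the scoop's frame
- scoop_nose (a point): middle of the scoop's front edge, at x = +39 mm, z = 2 mm in the scoop's frame
- ball0: white ceramic grinding ball, 18 mm diameter, 18 g, in the trough; origin at its centre
- ball1: white ceramic grinding ball, 18 mm diameter, 18 g, in the trough; origin at its centre
- ball2: white ceramic grinding ball, 18 mm diameter, 18 g, in the trough; origin at its centre
- ball3: white ceramic grinding ball, 18 mm diameter, 18 g, in the trough; origin at its centre
- cup: bystander: lidded specimen cup, 52 mm diameter, 62 mm high; origin under it
- timer: bystander: small white count-down timer, 70x66x19 mm; origin under it
- tape: bystander: roll of paper tape, 53 mm diameter, 12 mm high; origin under it
- slides: bystander: flat slide storage box, 88x172x32 mm; origin under it

How it is judged:
By the outcome, as a careful person would: the job done as asked, in the order asked, and still so for the second after the job is handed in, while the arm keeps its last pose, push and grip.
It also fails if it takes over 72 s, if anything falls off the work surface, if the arm or the gripper's body presses on something with over 40 N, if the wrist force passes 120 N, or if a joint passes its speed limit or range.

## Working session

There is one attempt and no reset: what is moved stays moved. The work goes in short steps, Python scripts to look and compute and a shell command to move; the robot and the scene stay as the last step left them, time stands still between calls to the robot, and variables do not carry over. Pictures are saved under pics/ and viewed, and the job is handed in when it is done.

```bash
mkdir -p pics; cat > h.py <<'E'
from bench import telemetry, viewer, job, nets
import numpy as np, cv2
from scipy.spatial.transform import Rotation as R
def shot(n,name=None):
    p=viewer.read_camera(n)
    if name: cv2.imwrite(f'pics/{name}.png',cv2.cvtColor(p['img'],cv2.COLOR_RGB2BGR))
    return p
def cloud(p,mask=None):
    d=p['depth']; v,u=np.nonzero((d>0) if mask is None else (mask&(d>0)))
    z=d[v,u]; x=(u-p['cx'])/p['fx']*z; y=(v-p['cy'])/p['fy']*z
    c=np.c_[x,-y,-z]; W=np.array(p['world_from_camera'])
    return c@W[:3,:3].T+W[:3,3], u, v
E
python3 - <<'E'
from h import *
np.set_printoptions(precision=4,suppress=True)
print(telemetry.sense())
for n in('scene','top'):
    p=shot(n,n+'0'); print({k:v for k,v in p.items() if k not in('img','depth')})
    for t in 'mill funnel_mouth rod_grip trough scoop scoop_grip scoop_nose scoop_bowl ball0 ball1 barrel_mouth cup timer tape slides'.split():
        try: print(t,[(np.round(q['at'],3).tolist(),round(q['confidence'],2)) for q in nets.find_in(p,t)][:5])
        except Exception as e: print(t,e)
E
```

```text
{'time': 0.0, 'joints': array([-1.3556,  0.3005,  1.5216, -0.    ,  1.3207, -0.0666]), 'dq': array([ 0.0021, -0.0012,  0.0007, -0.0006, -0.0006, -0.001 ]), 'joint_efforts': array([  0.0024, -53.181 , -35.2734,   0.0709,   0.0244,  -0.0001]), 'eef_pos': array([ 0.1529, -0.5281,  0.2129]), 'tcp_rot': array([-0.7001, -0.0997,  0.7001, -0.0989]), 'force': array([ 0.3074, -0.4046,  0.2532]), 'torque': array([0.0377, 0.0137, 0.0095]), 'grip_width': 0.09371534972841297}
{'fx': 416.7024904434695, 'fy': 416.7024904434695, 'cx': 274.6608760750089, 'cy': 209.1128552410255, 'world_from_camera': array([[ 0.9165, -0.2616,  0.3027,  0.8697],
       [ 0.3996,  0.6349, -0.6612, -0.8225],
       [-0.0192,  0.7269,  0.6864,  0.9616],
       [ 0.    ,  0.    ,  0.    ,  1.    ]]), 'shot': 1}
mill [([0.606, 0.201, 0.147], 0.72)]
funnel_mouth [([0.603, 0.201, 0.145], 0.91), ([0.532, -0.317, 0.002], 0.21)]
rod_grip [([0.475, 0.201, 0.144], 0.59), ([0.601, 0.205, 0.144], 0.18)]
trough [([0.532, -0.319, 0.004], 0.88)]
scoop [([0.481, -0.023, 0.002], 0.85), ([0.532, -0.316, 0.002], 0.49)]
scoop_grip [([0.473,
[... 764 characters left out ...]
t': 2}
mill [([0.592, 0.219, 0.149], 0.88), ([0.478, -0.023, 0.001], 0.74)]
funnel_mouth [([0.595, 0.22, 0.151], 0.96)]
rod_grip [([0.596, 0.216, 0.152], 0.52), ([0.603, 0.226, 0.137], 0.43)]
trough [([0.541, -0.321, -0.0], 0.85)]
scoop [([0.477, -0.023, -0.0], 0.8)]
scoop_grip [([0.477, -0.025, 0.006], 0.82)]
scoop_nose [([0.478, -0.02, -0.0], 0.79)]
scoop_bowl [([0.471, -0.022, 0.0], 0.61)]
ball0 []
ball1 []
barrel_mouth [([0.597, 0.218, 0.154], 0.92)]
cup [([0.479, -0.48, 0.061], 0.59)]
timer [([0.62, -0.013, 0.018], 0.72), ([0.591, 0.219, 0.153], 0.2)]
tape [([0.481, -0.476, 0.062], 0.57), ([0.373, -0.326, 0.013], 0.55), ([0.538, -0.324, 0.0], 0.5)]
slides [([0.479, 0.411, 0.031], 0.83)]
```

View pics/scene0.png

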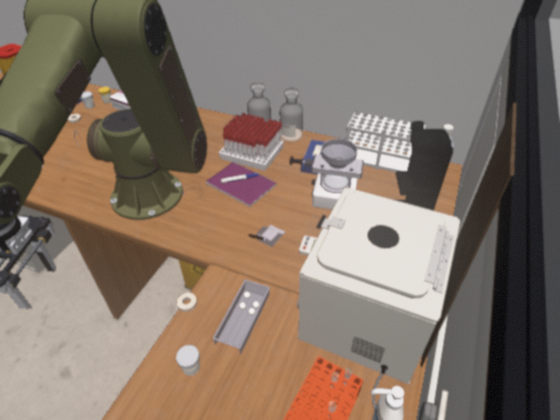

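View pics/top0.png

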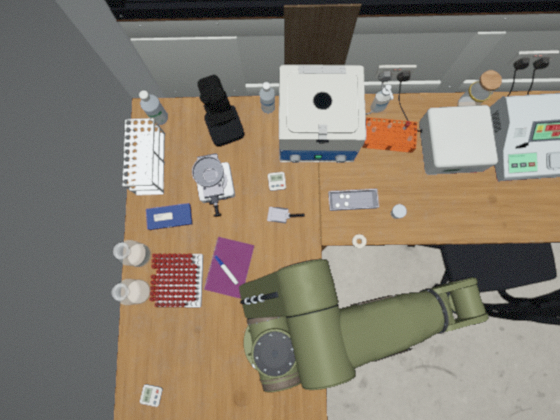

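```bash
python3 - <<'E'
from h import *
np.set_printoptions(precision=4,suppress=True)
def crop(n,b,k):
    im=cv2.imread(f'pics/{n}0.png'); c=im[b[1]:b[3],b[0]:b[2]]; cv2.imwrite(f'pics/{k}.png',cv2.resize(c,None,fx=6,fy=6,interpolation=cv2.INTER_CUBIC))
crop('scene',(205,270,285,360),'c_trough'); crop('scene',(235,205,335,265),'c_scoop'); crop('scene',(280,130,370,210),'c_mill')
crop('top',(185,150,310,230),'c_topm'); crop('top',(320,170,410,250),'c_topt')
for n in('scene','top'):
    p=shot(n)
    for t in ('trough','scoop','scoop_grip','rod_grip','mill','ball0','ball3'):
        for o in nets.outline_of(p,t)[:1]:
            c,u,v=cloud(p,o['region'])
            print(n,t,round(o['confidence'],2),o['region'].sum(),u.min(),u.max(),v.min(),v.max(),np.percentile(c,[1,50,99],axis=0).round(3).tolist())
E
```

```text
scene trough 0.95 1995 213 269 279 351 [[0.496, -0.408, -0.002], [0.531, -0.316, 0.005], [0.575, -0.212, 0.036]]
scene scoop 0.75 351 253 281 226 246 [[0.452, -0.098, -0.002], [0.481, -0.023, 0.005], [0.513, 0.021, 0.077]]
scene scoop_grip 0.58 466 249 283 225 247 [[0.434, -0.114, -0.004], [0.479, -0.024, 0.004], [0.514, 0.029, 0.094]]
scene rod_grip 0.6 68 289 302 157 163 [[0.438, 0.189, 0.087], [0.476, 0.202, 0.143], [0.5, 0.273, 0.154]]
scene mill 0.8 2853 289 363 139 209 [[0.463, 0.154, -0.0], [0.604, 0.203, 0.143], [0.69, 0.442, 0.207]]
top trough 0.8 943 328 378 189 210 [[0.498, -0.404, -0.005], [0.54, -0.318, 0.007], [0.575, -0.215, 0.04]]
top scoop 0.85 285 268 302 207 221 [[0.454, -0.101, -0.005], [0.484, -0.013, 0.004], [0.514, 0.026, 0.089]]
top scoop_grip 0.72 264 268 303 207 221 [[0.454, -0.105, -0.005], [0.484, -0.013, 0.004], [0.513, 0.026, 0.092]]
top rod_grip 0.67 176 205 221 170 216 [[0.458, 0.195, 0.003], [0.598, 0.224, 0.143], [0.632, 0.255, 0.155]]
top mill 0.62 1646 192 234 153 216 [[0.464, 0.163, 0.022], [0.596, 0.222, 0.151], [0.688, 0.29, 0.209]]
top ball0 0.73 121 352 365 235 247 [[0.349, -0.352, -0.003], [0.372, -0.327, 0.011], [0.395, -0.301, 0.02]]
top ball3 0.73 121 352 365 235 247 [[0.349, -0.352, -0.003], [0.372, -0.327, 0.011], [0.395, -0.301, 0.02]]
```

View pics/c_trough.png

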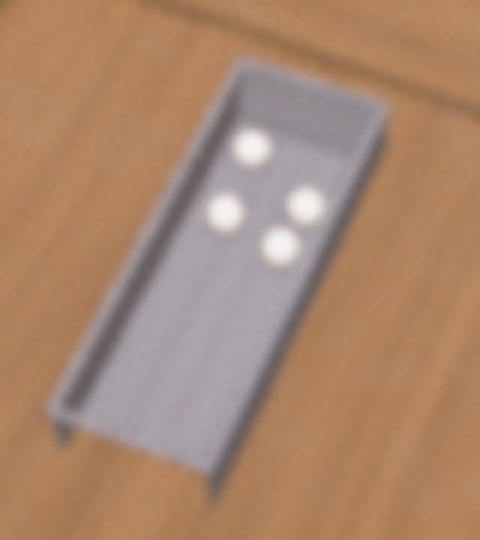

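View pics/c_scoop.png

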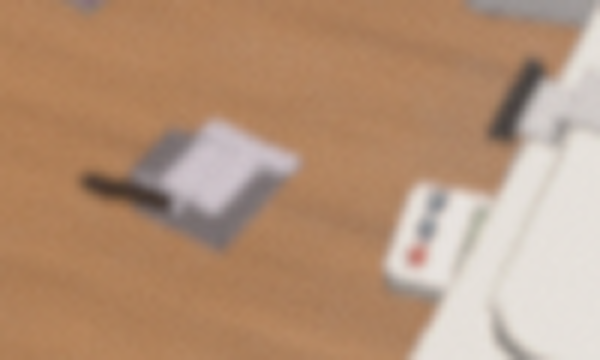

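View pics/c_mill.png

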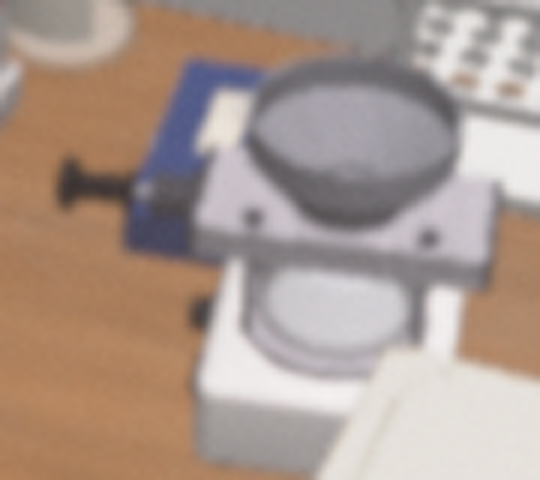

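View pics/c_topm.png

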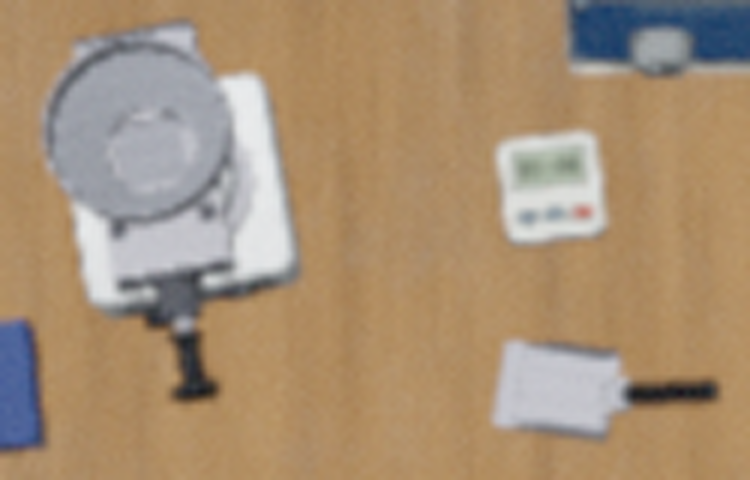

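View pics/c_topt.png

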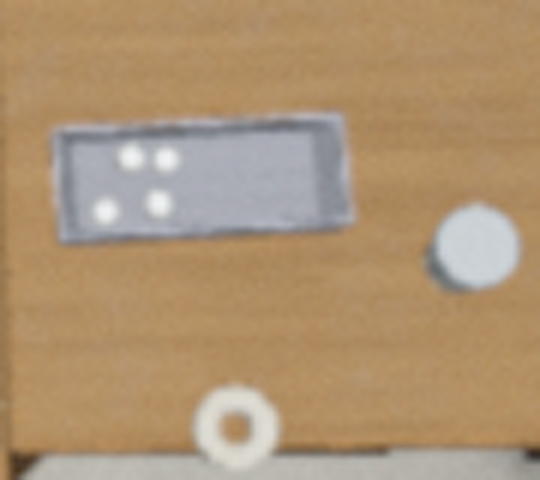

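```bash
cat >> h.py <<'E'
def ray(p,u,v,z):
    W=np.array(p['world_from_camera']); d=W[:3,:3]@np.array([(u-p['cx'])/p['fx'],-(v-p['cy'])/p['fy'],-1]); o=W[:3,3]
    return o+d*(z-o[2])/d[2]
E
python3 - <<'E'
from h import *
np.set_printoptions(precision=4,suppress=True)
S=shot('scene');T=shot('top')
def pr(l,p,off,pts,z):
    a=np.array([ray(p,off[0]+(x-2.5)/6,off[1]+(y-2.5)/6,z)[:2] for x,y in pts]); print(l,a.tolist() if 0 else a.round(4).tolist()); return a
t=pr('trT',T,(320,170),[(55,130),(345,117),(353,220),(62,241)],.034); print(t.mean(0), np.linalg.norm(t[1]-t[0]),np.linalg.norm(t[2]-t[1]))
t=pr('trS',S,(205,270),[(240,62),(387,105),(213,470),(52,410)],.034);print(t.mean(0), np.linalg.norm(t[1]-t[0]),np.linalg.norm(t[2]-t[1]))
pr('baT',T,(320,170),[(131,157),(166,160),(158,204),(105,211)],.013)
pr('baS',S,(205,270),[(251,147),(225,213),(306,206),(281,246)],.013)
pr('funT',T,(185,150),[(45,129),(232,129),(138.5,40),(138.5,218)],.207)
pr('funS',S,(280,130),[(247,125),(462,125)],.207)
pr('knobT',T,(185,150),[(193,388),(187,340),(180,290)],.1385)
pr('knobS',S,(280,130),[(70,183),(127,187),(165,192)],.1385)
pr('scT nose',T,(185,150),[(512,340),(495,425)],.002)
pr('scT back',T,(185,150),[(617,357),(607,433)],.028)
pr('scT hend',T,(185,150),[(715,390)],.094);pr('scT hst',T,(185,150),[(628,393)],.022)
pr('scS hend',S,(235,205),[(83,182)],.094);pr('scS hst',S,(235,205),[(178,203)],.022)
pr('scS nose',S,(235,205),[(298,160),(222,248)],.002)
for p in(S,T):
    # robust clouds
    c,u,v=cloud(p)
    m=(c[:,2]>.195)&(c[:,2]<.215)&(abs(c[:,0]-.6)<.09)&(abs(c[:,1]-.215)<.09); print('rim',m.sum(),c[m].min(0),c[m].max(0),c[m].mean(0))
    m=(c[:,2]>.03)&(c[:,2]<.105)&(abs(c[:,0]-.48)<.06)&(c[:,1]<-.04)&(c[:,1]>-.14); print('handle',c[m][np.argsort(c[m][:,2])])
    m=(c[:,2]>.12)&(c[:,2]<.16)&(c[:,0]<.515)&(c[:,0]>.42)&(abs(c[:,1]-.2)<.04); print('knob',c[m][np.argsort(c[m][:,0])])
E
```

```text
trT [[0.5686, -0.215], [0.574, -0.4057], [0.505, -0.4067], [0.4943, -0.2168]]
[ 0.5355 -0.311 ] 0.19069675476571257 0.06900698676834555
trS [[0.4975, -0.2208], [0.5696, -0.2166], [0.5779, -0.4057], [0.5052, -0.4078]]
[ 0.5375 -0.3127] 0.07216408075641538 0.1892574668859081
baT [[0.5542, -0.2671], [0.5518, -0.2902], [0.5221, -0.2835], [0.5179, -0.2483]]
baS [[0.5151, -0.248], [0.5201, -0.2841], [0.5518, -0.2668], [0.5506, -0.2898]]
funT [[0.6104, 0.2883], [0.6084, 0.177], [0.6647, 0.2337], [0.555, 0.2316]]
funS [[0.5631, 0.2008], [0.6651, 0.242]]
knobT [[0.465, 0.2089], [0.4949, 0.213], [0.5262, 0.2178]]
knobS [[0.4634, 0.206], [0.4936, 0.2143], [0.5143, 0.2179]]
scT nose [[0.5186, 0.0185], [0.4615, 0.0303]]
scT back [[0.5009, -0.0509], [0.4507, -0.0435]]
scT hend [[0.4663, -0.1111]]
scT hst [[0.4779, -0.0577]]
scS hend [[0.4607, -0.1135]]
scS hst [[0.4781, -0.0492]]
scS nose [[0.5156, 0.0196], [0.5035, -0.0525]]
rim 258 [0.556  0.1726 0.1952] [0.6674 0.2888 0.2094] [0.6126 0.2286 0.2018]
handle [[ 0.4786 -0.0514  0.0307]
 [ 0.466  -0.0532  0.0318]
 [ 0.4787 -0.066   0.0321]
 [ 0.4826
[... 7308 characters left out ...]
28]
 [0.4966 0.2134 0.1532]
 [0.497  0.2065 0.1506]
 [0.4977 0.2063 0.1285]
 [0.4978 0.2035 0.1466]
 [0.498  0.2182 0.1464]
 [0.4981 0.211  0.1454]
 [0.5017 0.2182 0.1468]
 [0.5022 0.215  0.1439]
 [0.5027 0.2117 0.1414]
 [0.5058 0.2186 0.1448]
 [0.5061 0.2151 0.1433]
 [0.5065 0.2118 0.1412]
 [0.5069 0.2267 0.1402]
 [0.5074 0.2205 0.1552]
 [0.5078 0.2238 0.1356]
 [0.5086 0.2178 0.1495]
 [0.5087 0.2143 0.1488]
 [0.5091 0.211  0.1467]
 [0.5091 0.2254 0.1478]
 [0.5099 0.208  0.1422]
 [0.51   0.2045 0.1416]
 [0.5114 0.2172 0.1537]
 [0.5119 0.2212 0.1517]
 [0.5121 0.2069 0.1495]
 [0.5124 0.2107 0.1486]
 [0.5124 0.2143 0.1489]
 [0.5126 0.2036 0.1472]
 [0.5131 0.2258 0.1463]
 [0.5147 0.2133 0.1557]]
```

```bash
cat >> h.py <<'E'
np.set_printoptions(precision=4,suppress=True)
def toolR(yaw,a,s):
    y=np.radians(yaw);a=np.radians(a)
    X=np.array([np.sin(a)*np.cos(y),np.sin(a)*np.sin(y),-np.cos(a)]); Y=s*np.array([-np.sin(y),np.cos(y),0]); return np.c_[X,Y,np.cross(X,Y)]
def delta(Rt,pt):
    s=telemetry.sense(); R0=R.from_quat(s['tcp_rot']).as_matrix()
    w=R.from_matrix(Rt@R0.T).as_rotvec(); print('t',np.array(pt)-s['eef_pos'],'w',w,'deg',np.degrees(np.linalg.norm(w)))
E
python3 - <<'E'
from h import *
s=telemetry.sense(); print(R.from_quat(s['tcp_rot']).as_matrix())
g=np.array([.472,-.080,.058])
for sg in(1,-1):
    Rt=toolR(79.5,35,sg); delta(Rt,g+Rt[:,0]*(.011-.11)); print(Rt[:,0])
E
```

```text
[[ 0.      0.2781 -0.9606]
 [-0.     -0.9606 -0.2781]
 [-1.      0.     -0.    ]]
t [ 0.3087  0.3925 -0.0744] w [ 0.4881  0.5387 -1.9621] deg 119.88951585822883
[ 0.1045  0.564  -0.8192]
t [ 0.3087  0.3925 -0.0744] w [ 0.476  -0.4312  1.0697] deg 71.48992556359082
[ 0.1045  0.564  -0.8192]
```

```bash
python3 -m creep '[{"hand":-1,"tx":0.15,"ty":0.2,"tz":0.0,"wx":0.238,"wy":-0.2156,"wz":0.535},{"hand":-1,"tx":0.3087,"ty":0.3925,"tz":0.0,"wx":0.476,"wy":-0.4312,"wz":1.0697},{"hand":-1,"tx":0.3087,"ty":0.3925,"tz":0.0,"wx":0.476,"wy":-0.4312,"wz":1.0697},{"hand":-1,"tx":0.3087,"ty":0.3925,"tz":0.0,"wx":0.476,"wy":-0.4312,"wz":1.0697},{"hand":-1,"tx":0.3087,"ty":0.3925,"tz":0.0,"wx":0.476,"wy":-0.4312,"wz":1.0697},{"hand":-1,"tx":0.3087,"ty":0.3925,"tz":0.0,"wx":0.476,"wy":-0.4312,"wz":1.0697},{"hand":-1,"tx":0.3087,"ty":0.3925,"tz":0.0,"wx":0.476,"wy":-0.4312,"wz":1.0697},{"hand":-1,"tx":0.3087,"ty":0.3925,"tz":0.0,"wx":0.476,"wy":-0.4312,"wz":1.0697},{"hand":-1,"tx":0.3087,"ty":0.3925,"tz":0.0,"wx":0.476,"wy":-0.4312,"wz":1.0697},{"hand":-1,"tx":0.3087,"ty":0.3925,"tz":0.0,"wx":0.476,"wy":-0.4312,"wz":1.0697}]'
python3 - <<'E'
from h import *
g=np.array([.472,-.080,.058])
Rt=toolR(79.5,35,-1); delta(Rt,g+Rt[:,0]*(.011-.11)); delta(Rt,g+Rt[:,0]*(.011)); print(telemetry.sense()['joints'])
E
```

```text
time: 3.33
eef_pos: [0.4112, -0.1991, 0.2137]
tcp_rot: [0.681, 0.569, -0.353, 0.296]
force: [-0.3, -0.3, 0.3]
grip_width: 0.0943
t [ 0.0504  0.0632 -0.0746] w [-0.0021  0.0024 -0.0047] deg 0.3254845454061406
t [ 0.0619  0.1253 -0.1647] w [-0.0021  0.0024 -0.0047] deg 0.3254845454061406
[-0.8067  0.2742  1.6693  0.4856  1.5868 -0.7183]
```

```bash
python3 -m creep '[{"hand":-1,"tx":0.0504,"ty":0.0632,"tz":-0.06},{"hand":-1,"tx":0.0504,"ty":0.0632,"tz":-0.0746},{"hand":-1,"tx":0.0504,"ty":0.0632,"tz":-0.0746},{"hand":-1,"tx":0.0504,"ty":0.0632,"tz":-0.0746},{"hand":-1,"tx":0.0504,"ty":0.0632,"tz":-0.0746}]'
python3 - <<'E'
from h import *
g=np.array([.472,-.080,.058])
Rt=toolR(79.5,35,-1); delta(Rt,g+Rt[:,0]*(.011)); 
p=shot('scene'); im=cv2.cvtColor(p['img'],cv2.COLOR_RGB2BGR)[170:290,190:340]; cv2.imwrite('pics/s1.png',cv2.resize(im,None,fx=5,fy=5,interpolation=cv2.INTER_CUBIC))
p=shot('top'); im=cv2.cvtColor(p['img'],cv2.COLOR_RGB2BGR)[160:270,220:360]; cv2.imwrite('pics/t1.png',cv2.resize(im,None,fx=5,fy=5,interpolation=cv2.INTER_CUBIC))
E
```

```text
t [ 0.0619  0.1253 -0.1647] w [-0.0021  0.0024 -0.0047] deg 0.3254845454061406validation failed for argument at $[0]...
```

View pics/s1.png

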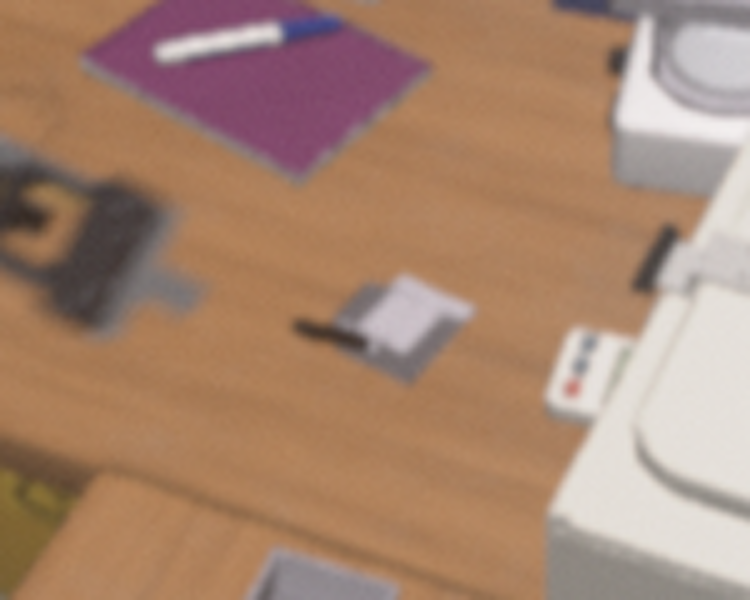

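View pics/t1.png

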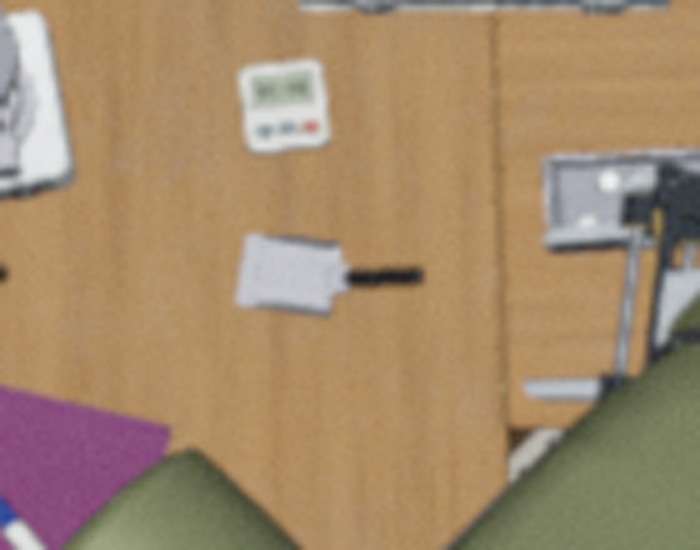

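```bash
python3 -m creep '[{"hand":-1,"tx":0.0504,"ty":0.0632,"tz":-0.06,"wx":0,"wy":0,"wz":0},{"hand":-1,"tx":0.0504,"ty":0.0632,"tz":-0.0746,"wx":0,"wy":0,"wz":0},{"hand":-1,"tx":0.0504,"ty":0.0632,"tz":-0.0746,"wx":0,"wy":0,"wz":0},{"hand":-1,"tx":0.0504,"ty":0.0632,"tz":-0.0746,"wx":0,"wy":0,"wz":0},{"hand":-1,"tx":0.0504,"ty":0.0632,"tz":-0.0746,"wx":0,"wy":0,"wz":0}]'
python3 - <<'E'
from h import *
g=np.array([.472,-.080,.058])
Rt=toolR(79.5,35,-1); delta(Rt,g+Rt[:,0]*(.011)); 
p=shot('scene'); im=cv2.cvtColor(p['img'],cv2.COLOR_RGB2BGR)[170:290,190:340]; cv2.imwrite('pics/s2.png',cv2.resize(im,None,fx=5,fy=5,interpolation=cv2.INTER_CUBIC))
p=shot('top'); im=cv2.cvtColor(p['img'],cv2.COLOR_RGB2BGR)[160:270,220:360]; cv2.imwrite('pics/t2.png',cv2.resize(im,None,fx=5,fy=5,interpolation=cv2.INTER_CUBIC))
E
```

```text
time: 3.85
eef_pos: [0.4624, -0.1339, 0.1378]
tcp_rot: [0.68, 0.571, -0.353, 0.295]
force: [-0.9, 0.1, 0.9]
grip_width: 0.0938
t [ 0.0108  0.0601 -0.0888] w [-0.0041 -0.0006 -0.0094] deg 0.5878686816732662
```

View pics/s2.png

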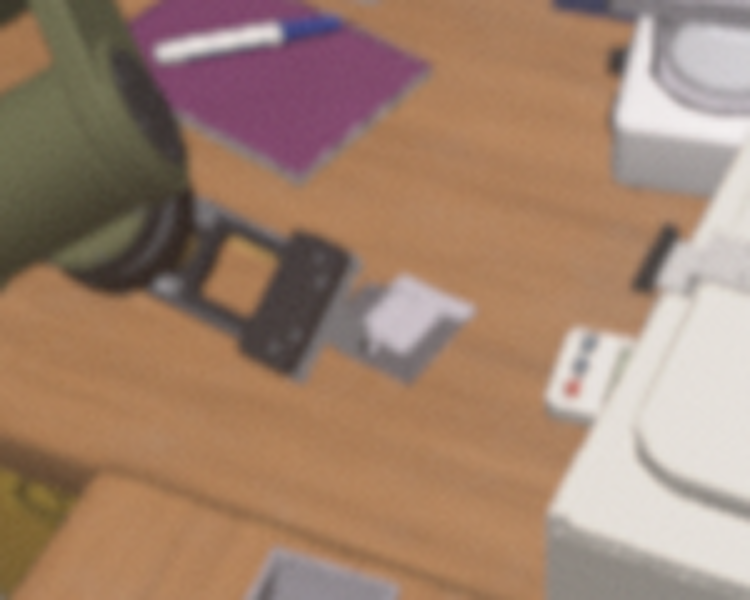

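View pics/t2.png

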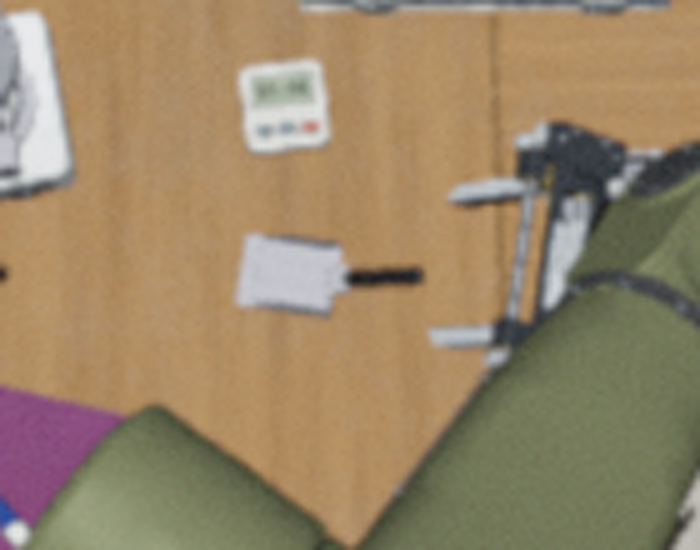

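```bash
python3 -m creep '[{"hand":-1,"tx":0.003,"ty":0.015,"tz":-0.022,"wx":-0.004,"wy":0,"wz":-0.009},{"hand":-1,"tx":0.006,"ty":0.03,"tz":-0.044,"wx":-0.004,"wy":0,"wz":-0.009},{"hand":-1,"tx":0.009,"ty":0.045,"tz":-0.066,"wx":-0.004,"wy":0,"wz":-0.009},{"hand":-1,"tx":0.0108,"ty":0.0601,"tz":-0.088,"wx":-0.004,"wy":0,"wz":-0.009},{"hand":-1,"tx":0.0108,"ty":0.0601,"tz":-0.0888,"wx":-0.004,"wy":0,"wz":-0.009},{"hand":-1,"tx":0.0108,"ty":0.0601,"tz":-0.0888,"wx":-0.004,"wy":0,"wz":-0.009}]'
python3 - <<'E'
from h import *
p=shot('scene'); im=cv2.cvtColor(p['img'],cv2.COLOR_RGB2BGR)[180:270,220:310]; cv2.imwrite('pics/s3.png',cv2.resize(im,None,fx=6,fy=6,interpolation=cv2.INTER_CUBIC))
p=shot('top'); im=cv2.cvtColor(p['img'],cv2.COLOR_RGB2BGR)[180:250,250:350]; cv2.imwrite('pics/t3.png',cv2.resize(im,None,fx=6,fy=6,interpolation=cv2.INTER_CUBIC))
E
```

```text
time: 4.45
eef_pos: [0.4734, -0.0759, 0.051]
tcp_rot: [0.683, 0.566, -0.355, 0.296]
force: [-0.4, -0.2, 0.3]
grip_width: 0.0939
```

View pics/s3.png

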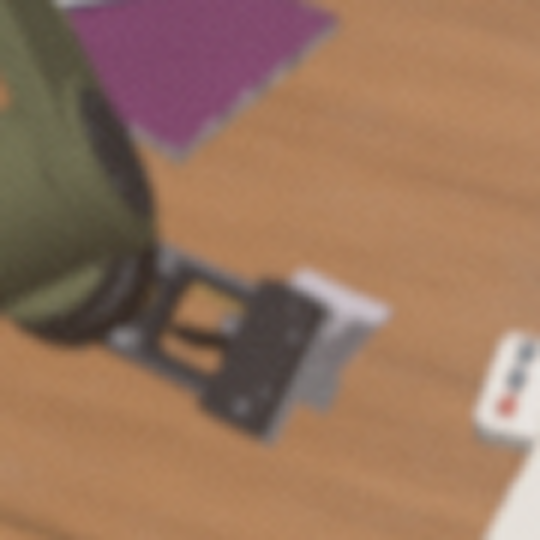

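View pics/t3.png

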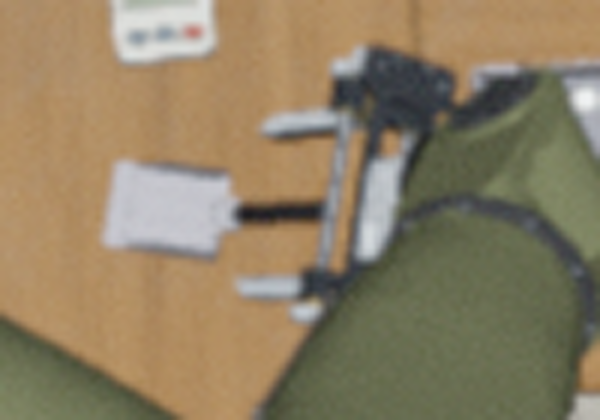

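```bash
python3 -m creep '[{"hand":1,"tx":0,"ty":0,"tz":0,"wx":0,"wy":0,"wz":0},{"hand":1,"tx":0,"ty":0,"tz":0,"wx":0,"wy":0,"wz":0},{"hand":1,"tx":0,"ty":0,"tz":0,"wx":0,"wy":0,"wz":0},{"hand":1,"tx":0,"ty":0,"tz":0,"wx":0,"wy":0,"wz":0},{"hand":1,"tx":0,"ty":0,"tz":0,"wx":0,"wy":0,"wz":0},{"hand":1,"tx":0,"ty":0,"tz":0,"wx":0,"wy":0,"wz":0},{"hand":1,"tx":0,"ty":0,"tz":0,"wx":0,"wy":0,"wz":0},{"hand":1,"tx":0,"ty":0,"tz":0,"wx":0,"wy":0,"wz":0},{"hand":1,"tx":0,"ty":0,"tz":0,"wx":0,"wy":0,"wz":0},{"hand":1,"tx":0,"ty":0,"tz":0,"wx":0,"wy":0,"wz":0}]' 50
```

```text
time: 5.38
eef_pos: [0.4742, -0.0767, 0.052]
tcp_rot: [0.683, 0.565, -0.355, 0.297]
force: [0.3, 1.2, 0.6]
grip_width: 0.031
```

```bash
python3 -m creep '[{"hand":1,"tx":0,"ty":0,"tz":0,"wx":0,"wy":0,"wz":0},{"hand":1,"tx":0,"ty":0,"tz":0,"wx":0,"wy":0,"wz":0},{"hand":1,"tx":0,"ty":0,"tz":0,"wx":0,"wy":0,"wz":0},{"hand":1,"tx":0,"ty":0,"tz":0,"wx":0,"wy":0,"wz":0},{"hand":1,"tx":0,"ty":0,"tz":0,"wx":0,"wy":0,"wz":0}]'
python3 - <<'E'
from h import *
print(telemetry.sense())
E
```

```text
time: 5.8
eef_pos: [0.4742, -0.0767, 0.052]
tcp_rot: [0.683, 0.565, -0.355, 0.297]
force: [-0.1, 1.1, 1.0]
grip_width: 0.0136
{'time': 5.8, 'joints': array([-0.5396,  0.4738,  1.8345,  0.6298,  1.151 , -0.7124]), 'dq': array([ 0.0002, -0.0019,  0.0002,  0.0007,  0.0004,  0.0003]), 'joint_efforts': array([ -0.1523, -52.3538, -24.9442,   1.0696,   0.8778,  -0.0117]), 'eef_pos': array([ 0.4742, -0.0767,  0.052 ]), 'tcp_rot': array([ 0.683 ,  0.5652, -0.3547,  0.297 ]), 'force': array([-0.0887,  1.0749,  0.9522]), 'torque': array([-0.1723, -0.0001,  0.0863]), 'grip_width': 0.013649880177348559}
```

```bash
cat >> h.py <<'E'
def S(x,y,z,yaw,pitch=0,pt=(0,0,0)):
    # scoop pose; pitch>0 nose up, about point pt of the scoop frame
    M=np.eye(4); r=R.from_euler('z',yaw,degrees=True)*R.from_euler('y',-pitch,degrees=True)
    M[:3,:3]=r.as_matrix(); M[:3,3]=[x,y,z]
    return M
def Tn(s=None):
    s=s or telemetry.sense(); M=np.eye(4); M[:3,:3]=R.from_quat(s['tcp_rot']).as_matrix(); M[:3,3]=s['eef_pos']; return M
def toS(St,rel):
    T=St@rel; delta(T[:3,:3],T[:3,3])
def trough(x,y,z=0,c=(.5365,-.312),yaw=92.4):
    a=np.radians(yaw); return np.array([c[0]+x*np.cos(a)-y*np.sin(a),c[1]+x*np.sin(a)+y*np.cos(a),z])
E
python3 - <<'E'
from h import *
T=Tn(); X=T[:3,0]; Y=T[:3,1]; yaw=np.degrees(np.arctan2(X[1],X[0])); yy=np.degrees(np.arctan2(Y[1],Y[0]))+90; print(yaw,yy,np.degrees(np.arccos(-X[2])))
yaw=yy
S0=S(.483,-.014,0,yaw); print(np.linalg.inv(S0)@T)
# lateral offset: handle centred on tcp plane
rel=np.linalg.inv(S0)@T; rel[1,3]=0; np.save('rel.npy',rel)
p=trough(-.042,0,.10); St=S(*p,92.4); toS(St,rel)
E
```

```text
78.96924494986942 79.35770750095611 34.88458160868859
[[ 0.5719  0.     -0.8203 -0.0632]
 [-0.0039 -1.     -0.0027 -0.0029]
 [-0.8203  0.0047 -0.5719  0.052 ]
 [ 0.      0.      0.      1.    ]]
t [ 0.0667 -0.3405  0.1   ] w [-0.     -0.      0.2276] deg 13.042292499043896
```

```bash
python3 -m creep '[{"hand":1,"tx":0,"ty":0,"tz":0.02,"wx":0,"wy":0,"wz":0},{"hand":1,"tx":0,"ty":-0.01,"tz":0.05,"wx":0,"wy":0,"wz":0.03},{"hand":1,"tx":0.01,"ty":-0.04,"tz":0.08,"wx":0,"wy":0,"wz":0.06},{"hand":1,"tx":0.02,"ty":-0.08,"tz":0.1,"wx":0,"wy":0,"wz":0.1},{"hand":1,"tx":0.03,"ty":-0.12,"tz":0.1,"wx":0,"wy":0,"wz":0.14},{"hand":1,"tx":0.04,"ty":-0.16,"tz":0.1,"wx":0,"wy":0,"wz":0.18},{"hand":1,"tx":0.05,"ty":-0.2,"tz":0.1,"wx":0,"wy":0,"wz":0.22},{"hand":1,"tx":0.055,"ty":-0.235,"tz":0.1,"wx":0,"wy":0,"wz":0.2276},{"hand":1,"tx":0.06,"ty":-0.27,"tz":0.1,"wx":0,"wy":0,"wz":0.2276},{"hand":1,"tx":0.065,"ty":-0.305,"tz":0.1,"wx":0,"wy":0,"wz":0.2276}]'
python3 - <<'E'
from h import *
rel=np.load('rel.npy'); toS(S(*trough(-.042,0,.10),92.4),rel)
E
```

```text
time: 6.63
eef_pos: [0.539, -0.3834, 0.1515]
tcp_rot: [0.614, 0.639, -0.319, 0.335]
force: [0.6, -0.2, -0.2]
grip_width: 0.0138
t [ 0.0019 -0.0338  0.0005] w [-0.0002 -0.0004  0.0001] deg 0.02813499365382856
```

```bash
python3 -m creep '[{"hand":1,"tx":0.002,"ty":-0.02,"tz":-0.02,"wx":0,"wy":0,"wz":0},{"hand":1,"tx":0.0019,"ty":-0.0338,"tz":-0.04,"wx":0,"wy":0,"wz":0},{"hand":1,"tx":0.0019,"ty":-0.0338,"tz":-0.045,"wx":0,"wy":0,"wz":0},{"hand":1,"tx":0.0019,"ty":-0.0338,"tz":-0.045,"wx":0,"wy":0,"wz":0},{"hand":1,"tx":0.0019,"ty":-0.0338,"tz":-0.045,"wx":0,"wy":0,"wz":0}]'
python3 - <<'E'
from h import *
p=shot('scene'); im=cv2.cvtColor(p['img'],cv2.COLOR_RGB2BGR)[260:360,195:295]; cv2.imwrite('pics/s4.png',cv2.resize(im,None,fx=6,fy=6,interpolation=cv2.INTER_CUBIC))
p=shot('top'); im=cv2.cvtColor(p['img'],cv2.COLOR_RGB2BGR)[170:260,310:430]; cv2.imwrite('pics/t4.png',cv2.resize(im,None,fx=6,fy=6,interpolation=cv2.INTER_CUBIC))
E
```

```text
time: 7.05
eef_pos: [0.5411, -0.4165, 0.107]
tcp_rot: [0.614, 0.639, -0.319, 0.335]
force: [-1.1, -0.0, 0.3]
grip_width: 0.0138
```

View pics/s4.png

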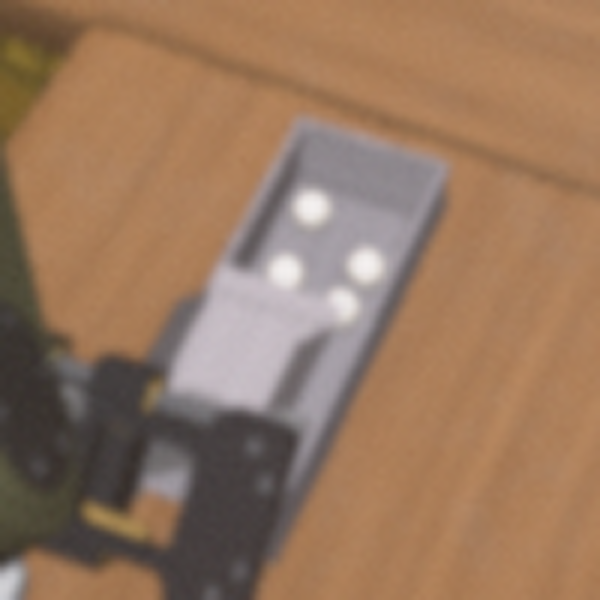

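View pics/t4.png

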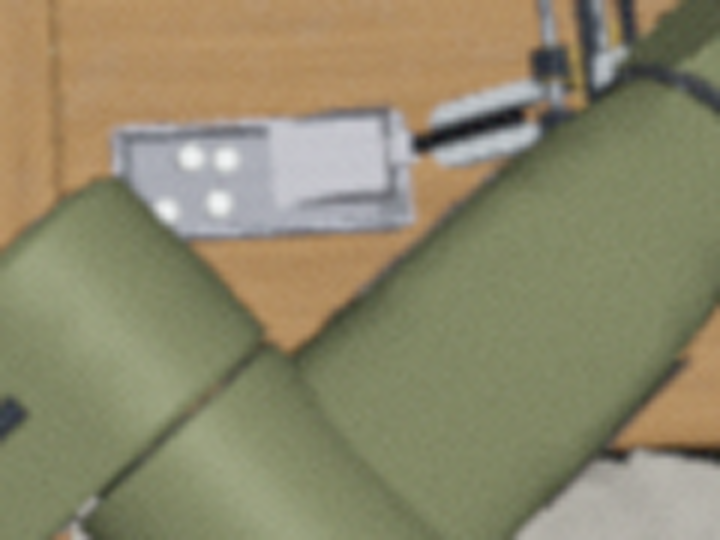

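```bash
python3 - <<'E'
from h import *
Sc=shot('scene');T=shot('top')
def pr(l,p,off,pts,z):
    a=np.array([ray(p,off[0]+(x-2.5)/6,off[1]+(y-2.5)/6,z)[:2] for x,y in pts]); print(l,a.round(4).tolist(),a.mean(0)); return a
pr('T',T,(310,170),[(272,127),(278,207)],.057)
pr('S',Sc,(195,260),[(222,272),(336,312)],.057)
pr('Ttr',T,(310,170),[(115,130),(402,110),(412,220)],.034)
rel=np.load('rel.npy'); M=Tn()@np.linalg.inv(rel); print((M@[.039,0,.002,1])[:3], (M@[.025,.028,.002,1])[:3])
for n,p in(('S',Sc),('T',T)):
    c,u,v=cloud(p)
    t=trough(0,0); 
    m=(abs(c[:,0]-.54)<.04)&(c[:,1]>-.42)&(c[:,1]<-.32)&(c[:,2]>.045)&(c[:,2]<.1)
    print(n,m.sum(),c[m].min(0),c[m].max(0))
    q=c[m]; q=q[q[:,2]<.064]; q=q[(q[:,1]<-.34)]; print('floor pts',np.median(q,axis=0), np.percentile(q[:,0],[2,98]),np.percentile(q[:,1],[2,98]))
E
```

```text
T [[0.5634, -0.3141], [0.5106, -0.3153]] [ 0.537  -0.3147]
S [[0.5114, -0.3191], [0.5647, -0.3179]] [ 0.538  -0.3185]
Ttr [[0.5686, -0.215], [0.5788, -0.404], [0.505, -0.406]] [ 0.5508 -0.3417]
[ 0.5372 -0.3147  0.0581] [ 0.5098 -0.3299  0.0581]
S 488 [ 0.511  -0.3952  0.0524] [ 0.5697 -0.3202  0.0931]
floor pts [ 0.5355 -0.3569  0.0581] [0.5135 0.5683] [-0.3734 -0.341 ]
T 314 [ 0.5113 -0.404   0.0499] [ 0.5709 -0.3201  0.0993]
floor pts [ 0.5422 -0.3632  0.0583] [0.5133 0.5661] [-0.3861 -0.3406]
```

```bash
python3 -m creep '[{"hand":1,"tx":-0.001,"ty":0.004,"tz":-0.015,"wx":0,"wy":0,"wz":0},{"hand":1,"tx":-0.001,"ty":0.004,"tz":-0.03,"wx":0,"wy":0,"wz":0},{"hand":1,"tx":-0.001,"ty":0.004,"tz":-0.043,"wx":0,"wy":0,"wz":0},{"hand":1,"tx":-0.001,"ty":0.004,"tz":-0.046,"wx":0,"wy":0,"wz":0},{"hand":1,"tx":-0.001,"ty":0.004,"tz":-0.048,"wx":0,"wy":0,"wz":0},{"hand":1,"tx":-0.001,"ty":0.004,"tz":-0.049,"wx":0,"wy":0,"wz":0},{"hand":1,"tx":-0.001,"ty":0.004,"tz":-0.049,"wx":0,"wy":0,"wz":0}]'
python3 - <<'E'
from h import *
print(telemetry.sense()['force'])
rel=np.load('rel.npy'); M=Tn()@np.linalg.inv(rel);print(M[:3,3])
p=shot('scene'); im=cv2.cvtColor(p['img'],cv2.COLOR_RGB2BGR)[260:360,195:295]; cv2.imwrite('pics/s5.png',cv2.resize(im,None,fx=6,fy=6,interpolation=cv2.INTER_CUBIC))
E
```

```text
time: 7.83
eef_pos: [0.5406, -0.413, 0.0595]
tcp_rot: [0.614, 0.639, -0.319, 0.336]
force: [0.7, 0.2, -0.3]
grip_width: 0.0137
[ 0.7352  0.2364 -0.2711]
[ 0.538  -0.3499  0.0074]
```

View pics/s5.png

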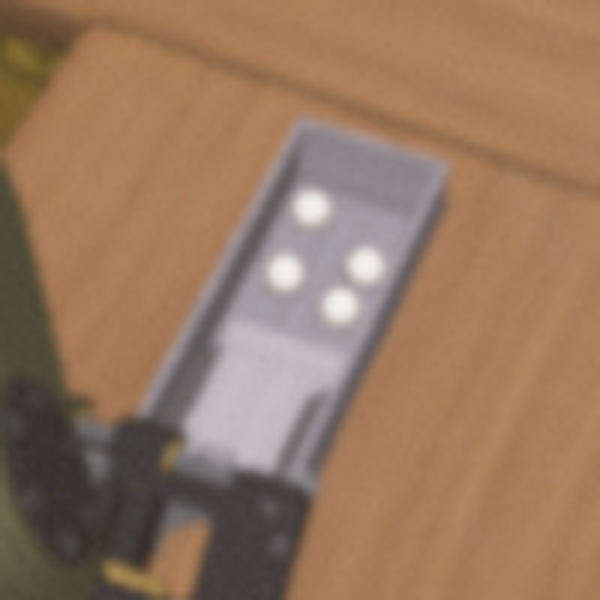

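```bash
python3 -m creep '[{"hand":1,"tx":0,"ty":0,"tz":0,"wx":-0.015,"wy":0,"wz":0},{"hand":1,"tx":0,"ty":0.001,"tz":0,"wx":-0.026,"wy":0,"wz":0},{"hand":1,"tx":0,"ty":0.001,"tz":-0.001,"wx":-0.026,"wy":0,"wz":0},{"hand":1,"tx":0,"ty":0.001,"tz":-0.001,"wx":-0.026,"wy":0,"wz":0}]'; python3 -m creep '[{"hand":1,"tx":0,"ty":0,"tz":-0.001,"wx":0,"wy":0,"wz":0},{"hand":1,"tx":0,"ty":0,"tz":-0.001,"wx":0,"wy":0,"wz":0},{"hand":1,"tx":0,"ty":0,"tz":-0.001,"wx":0,"wy":0,"wz":0}]'
```

```text
time: 8.22
eef_pos: [0.5407, -0.4118, 0.0591]
tcp_rot: [0.61, 0.634, -0.327, 0.345]
force: [-0.6, -0.2, -0.9]
grip_width: 0.0141
time: 8.47
eef_pos: [0.5408, -0.4119, 0.0585]
tcp_rot: [0.61, 0.634, -0.327, 0.345]
force: [-0.2, -0.5, 3.8]
grip_width: 0.0139
```

```bash
python3 -m creep '[{"hand":1,"tx":-0.0003,"ty":0.007,"tz":-0.0005,"wx":0,"wy":0,"wz":0},{"hand":1,"tx":-0.0006,"ty":0.014,"tz":-0.0005,"wx":0,"wy":0,"wz":0},{"hand":1,"tx":-0.0009,"ty":0.021,"tz":-0.0005,"wx":0,"wy":0,"wz":0},{"hand":1,"tx":-0.0012,"ty":0.028,"tz":-0.0005,"wx":0,"wy":0,"wz":0},{"hand":1,"tx":-0.0015,"ty":0.035,"tz":-0.0005,"wx":0,"wy":0,"wz":0},{"hand":1,"tx":-0.0018,"ty":0.042,"tz":-0.0005,"wx":0,"wy":0,"wz":0}]'
python3 - <<'E'
from h import *
p=shot('scene'); im=cv2.cvtColor(p['img'],cv2.COLOR_RGB2BGR)[260:360,195:295]; cv2.imwrite('pics/s6.png',cv2.resize(im,None,fx=6,fy=6,interpolation=cv2.INTER_CUBIC))
E
```

```text
time: 8.97
eef_pos: [0.5391, -0.3698, 0.0586]
tcp_rot: [0.61, 0.634, -0.327, 0.345]
force: [0.7, -3.5, 5.0]
grip_width: 0.0144
```

View pics/s6.png

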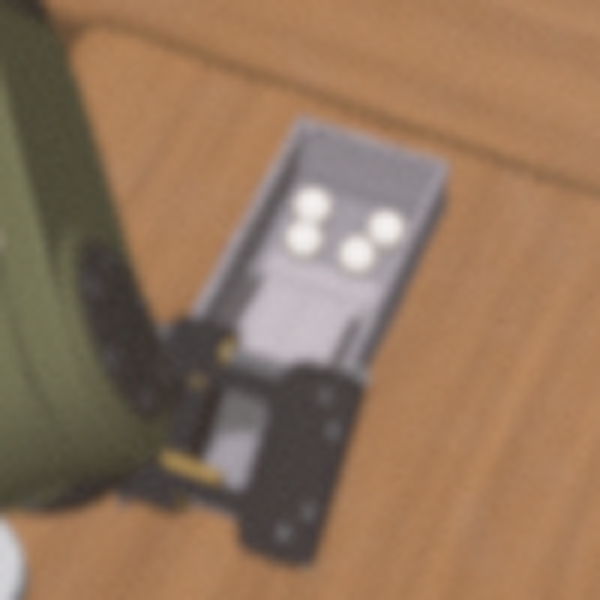

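```bash
python3 -m creep '[{"hand":1,"tx":-0.0002,"ty":0.005,"tz":-0.0005,"wx":0,"wy":0,"wz":0},{"hand":1,"tx":-0.0004,"ty":0.01,"tz":-0.0005,"wx":0,"wy":0,"wz":0},{"hand":1,"tx":-0.0006,"ty":0.015,"tz":-0.0005,"wx":0,"wy":0,"wz":0},{"hand":1,"tx":-0.0008,"ty":0.02,"tz":-0.0005,"wx":0,"wy":0,"wz":0},{"hand":1,"tx":-0.001,"ty":0.025,"tz":-0.0005,"wx":0,"wy":0,"wz":0}]'
python3 - <<'E'
from h import *
p=shot('scene'); im=cv2.cvtColor(p['img'],cv2.COLOR_RGB2BGR)[260:360,195:295]; cv2.imwrite('pics/s7.png',cv2.resize(im,None,fx=6,fy=6,interpolation=cv2.INTER_CUBIC))
E
```

```text
time: 9.43
eef_pos: [0.5384, -0.3437, 0.0586]
tcp_rot: [0.61, 0.634, -0.327, 0.346]
force: [-0.2, -4.6, 6.2]
grip_width: 0.0136
```

View pics/s7.png

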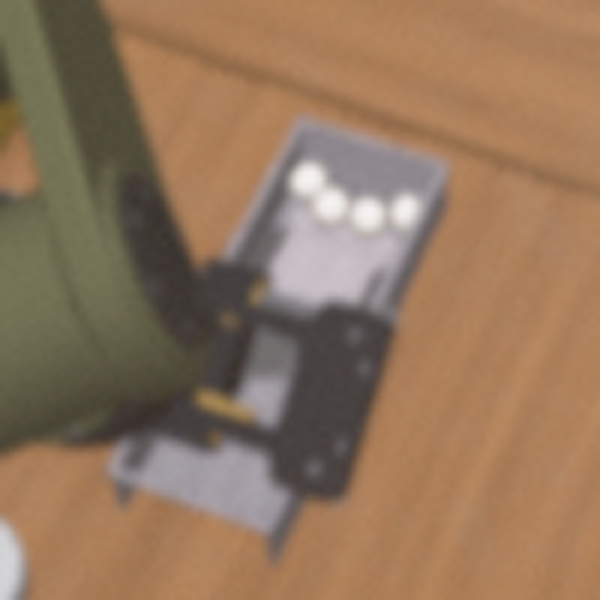

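```bash
python3 -m creep '[{"hand":1,"tx":-0.0002,"ty":0.004,"tz":-0.0005,"wx":0,"wy":0,"wz":0},{"hand":1,"tx":-0.0003,"ty":0.007,"tz":-0.0005,"wx":0,"wy":0,"wz":0},{"hand":1,"tx":-0.0004,"ty":0.009,"tz":-0.0005,"wx":0,"wy":0,"wz":0}]'
python3 - <<'E'
from h import *
p=shot('scene'); im=cv2.cvtColor(p['img'],cv2.COLOR_RGB2BGR)[260:360,195:295]; cv2.imwrite('pics/s8.png',cv2.resize(im,None,fx=6,fy=6,interpolation=cv2.INTER_CUBIC))
E
```

```text
time: 9.73
eef_pos: [0.5383, -0.334, 0.0586]
tcp_rot: [0.61, 0.634, -0.327, 0.346]
force: [-0.1, -3.7, 6.2]
grip_width: 0.0137
```

View pics/s8.png

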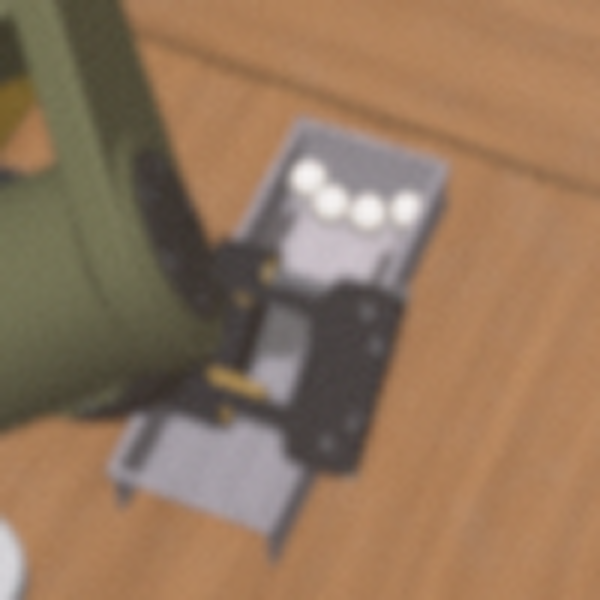

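```bash
python3 -m creep '[{"hand":1,"tx":-0.0001,"ty":0.002,"tz":-0.0005,"wx":0,"wy":0,"wz":0},{"hand":1,"tx":-0.0001,"ty":0.004,"tz":-0.0005,"wx":0,"wy":0,"wz":0},{"hand":1,"tx":-0.0001,"ty":0.004,"tz":-0.0005,"wx":0,"wy":0,"wz":0}]'
python3 - <<'E'
from h import *
p=shot('scene'); im=cv2.cvtColor(p['img'],cv2.COLOR_RGB2BGR)[270:330,225:285]; cv2.imwrite('pics/s9.png',cv2.resize(im,None,fx=10,fy=10,interpolation=cv2.INTER_CUBIC))
rel=np.load('rel.npy'); M=Tn()@np.linalg.inv(rel);n=(M@[.039,0,.002,1])[:3]; print(n, trough(.08,0))
c,u,v=cloud(p)
m=(u>=225)&(u<285)&(v>=270)&(v<330)&(p['img'][v,u].min(1)>205); print(m.sum())
E
```

```text
time: 10.03
eef_pos: [0.5382, -0.3317, 0.0593]
tcp_rot: [0.61, 0.633, -0.328, 0.348]
force: [-0.4, -13.5, 9.3]
grip_width: 0.0137
[ 0.5343 -0.2314  0.0057] [ 0.5331 -0.2321  0.    ]
75
```

View pics/s9.png

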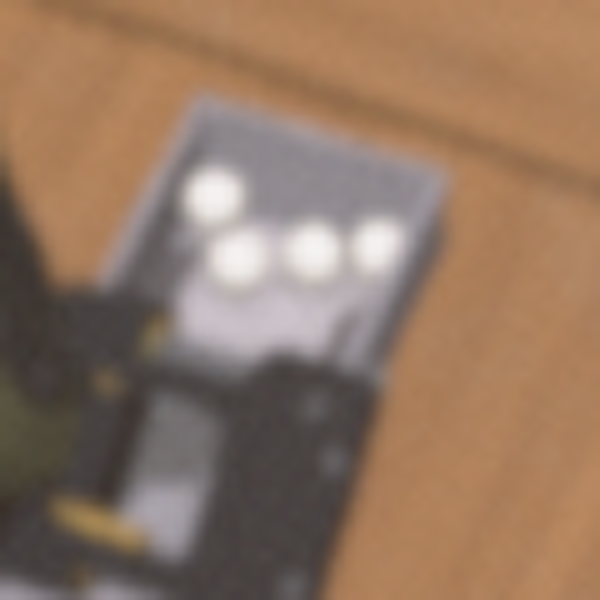

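```bash
python3 - <<'E'
from h import *
p=shot('scene'); rel=np.load('rel.npy'); M=Tn()@np.linalg.inv(rel)
for x,y in[(215,195),(240,258),(313,248),(375,243)]:
    w=ray(p,225+(x-4.5)/10,270+(y-4.5)/10,.017); d=w-trough(0,0); a=np.radians(92.4)
    print(w, 'trough',d[0]*np.cos(a)+d[1]*np.sin(a),-d[0]*np.sin(a)+d[1]*np.cos(a),'scoop',(np.linalg.inv(M)@np.r_[w,1])[:3])
E
```

```text
[ 0.5083 -0.236   0.017 ] trough 0.0771290326724053 0.02496432329349487 scoop [0.0351 0.0261 0.0133]
[ 0.5238 -0.2519  0.017 ] trough 0.060559507307154724 0.010156658440652255 scoop [0.0185 0.0113 0.0126]
[ 0.5407 -0.2413  0.017 ] trough 0.07045765389882164 -0.007157930082344737 scoop [ 0.0284 -0.006   0.0129]
[ 0.5556 -0.2333  0.017 ] trough 0.07783693812280684 -0.022344119330679674 scoop [ 0.0358 -0.0212  0.013 ]
```

```bash
python3 - <<'E'
from h import *
rel=np.load('rel.npy'); M=Tn()@np.linalg.inv(rel); print(M[:3,3],M[:3,0])
b0=(M@[-.036,0,0,1])[:3]; print(b0)
yaw=92.4;a=np.radians(yaw);f=np.array([np.cos(a),np.sin(a),0]);l=np.array([-np.sin(a),np.cos(a),0])
for p,adv,up in((4,.0015,.001),(10,.0055,.002),(16,.010,.003),(22,.0155,.004)):
    b=b0+f*adv+l*.001+np.array([0,0,up]); Sr=S(0,0,0,yaw,p)[:3,:3]; o=b-Sr@np.array([-.036,0,0])
    St=np.eye(4);St[:3,:3]=Sr;St[:3,3]=o; print(p); toS(St,rel)
E
```

```text
[ 0.5359 -0.2704  0.0051] [-0.0418  0.9985 -0.0339]
[ 0.5374 -0.3063  0.0063]
4
t [-0.0006 -0.0039 -0.0019] w [0.1035 0.0092 0.0001] deg 5.950779728473837
10
t [-0.0005 -0.0049 -0.0044] w [0.2081 0.0136 0.0004] deg 11.947497022439515
16
t [-0.0005 -0.0051 -0.0074] w [0.3127 0.0179 0.0007] deg 17.946404885272546
22
t [-0.0006 -0.0038 -0.0109] w [0.4173 0.0223 0.0009] deg 23.945857015557234
```

```bash
python3 -m creep '[{"hand":1,"tx":-0.0006,"ty":-0.0039,"tz":-0.0019,"wx":0.1035,"wy":0.009,"wz":0},{"hand":1,"tx":-0.0005,"ty":-0.0049,"tz":-0.0044,"wx":0.208,"wy":0.0136,"wz":0.0004},{"hand":1,"tx":-0.0005,"ty":-0.0051,"tz":-0.0074,"wx":0.3127,"wy":0.018,"wz":0.0007},{"hand":1,"tx":-0.0006,"ty":-0.0038,"tz":-0.0109,"wx":0.417,"wy":0.0223,"wz":0.001},{"hand":1,"tx":-0.0006,"ty":-0.0038,"tz":-0.0109,"wx":0.417,"wy":0.0223,"wz":0.001},{"hand":1,"tx":-0.0006,"ty":-0.0038,"tz":-0.0109,"wx":0.417,"wy":0.0223,"wz":0.001}]'
python3 - <<'E'
from h import *
p=shot('scene'); im=cv2.cvtColor(p['img'],cv2.COLOR_RGB2BGR)[270:330,225:285]; cv2.imwrite('pics/s10.png',cv2.resize(im,None,fx=10,fy=10,interpolation=cv2.INTER_CUBIC))
p=shot('top'); im=cv2.cvtColor(p['img'],cv2.COLOR_RGB2BGR)[180:230,310:390]; cv2.imwrite('pics/t10.png',cv2.resize(im,None,fx=8,fy=8,interpolation=cv2.INTER_CUBIC))
E
```

```text
time: 10.63
eef_pos: [0.5371, -0.3354, 0.046]
tcp_rot: [0.664, 0.691, -0.197, 0.206]
force: [-0.0, 0.3, -1.4]
grip_width: 0.014
```

View pics/s10.png

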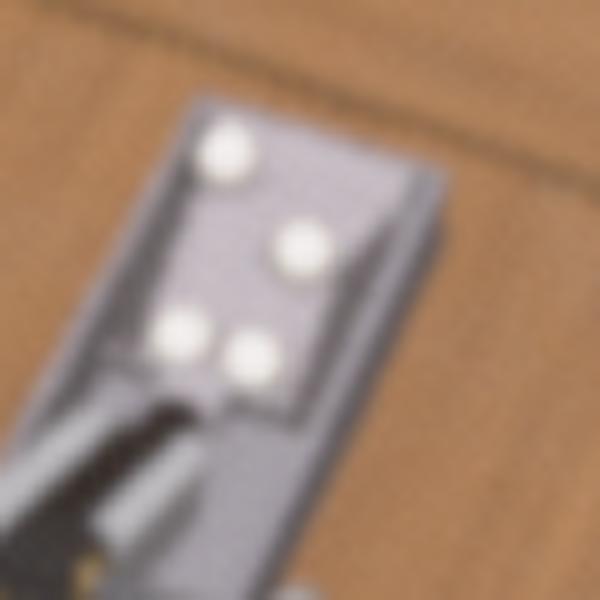

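View pics/t10.png

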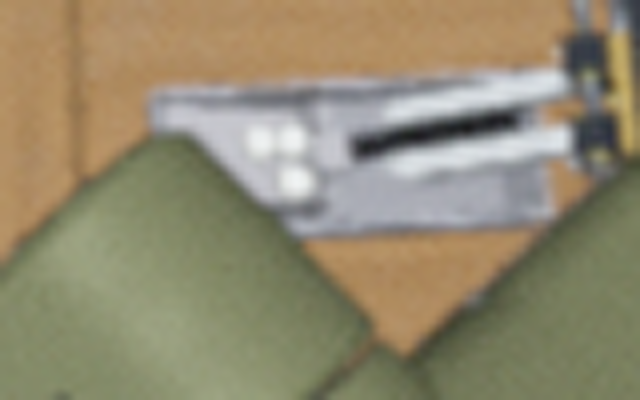

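```bash
python3 -m creep '[{"hand":1,"tx":0,"ty":0,"tz":0.001,"wx":0.03,"wy":0.001,"wz":0},{"hand":1,"tx":0,"ty":0,"tz":0.002,"wx":0.05,"wy":0.002,"wz":0},{"hand":1,"tx":0,"ty":0,"tz":0.002,"wx":0.05,"wy":0.002,"wz":0}]'
python3 - <<'E'
from h import *
p=shot('scene'); im=cv2.cvtColor(p['img'],cv2.COLOR_RGB2BGR)[270:330,225:285]; cv2.imwrite('pics/s11.png',cv2.resize(im,None,fx=10,fy=10,interpolation=cv2.INTER_CUBIC))
E
```

```text
time: 10.98
eef_pos: [0.5383, -0.3354, 0.0517]
tcp_rot: [0.669, 0.695, -0.18, 0.192]
force: [-0.5, 0.7, -1.7]
grip_width: 0.0139
```

View pics/s11.png

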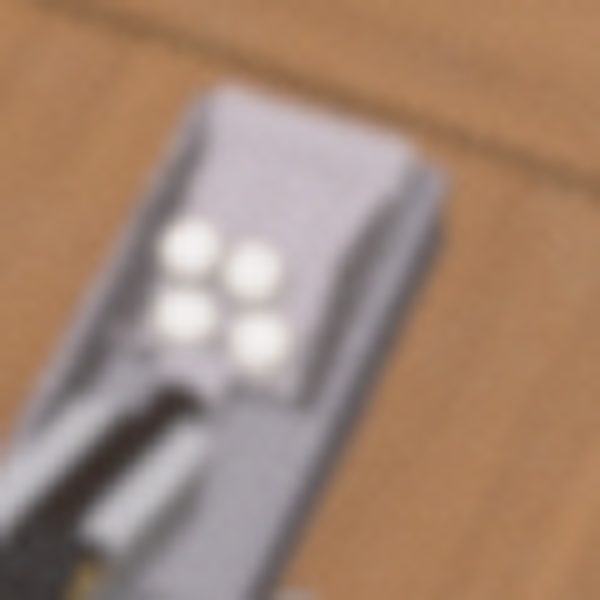

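```bash
cat >> h.py <<'E'
def noseS(n,yaw,p):
    Sr=S(0,0,0,yaw,p)[:3,:3]; M=np.eye(4); M[:3,:3]=Sr; M[:3,3]=np.array(n)-Sr@np.array([.039,0,.002]); return M
E
python3 - <<'E'
from h import *
rel=np.load('rel.npy'); M=Tn()@np.linalg.inv(rel); print((M@[.039,0,.002,1])[:3],np.degrees(np.arcsin(M[2,0])),np.degrees(np.arctan2(M[1,0],M[0,0])))
toS(noseS((.611,.207,.235),92.4,25),rel)
print(telemetry.sense()['joints'])
E
python3 -m creep '[{"hand":1,"tx":0,"ty":0,"tz":0.01,"wx":0,"wy":0,"wz":0},{"hand":1,"tx":0,"ty":0,"tz":0.03,"wx":0,"wy":0,"wz":0},{"hand":1,"tx":0,"ty":0,"tz":0.055,"wx":0,"wy":0,"wz":0},{"hand":1,"tx":0,"ty":0,"tz":0.085,"wx":0,"wy":0,"wz":0},{"hand":1,"tx":0,"ty":0,"tz":0.115,"wx":0,"wy":0,"wz":0},{"hand":1,"tx":0,"ty":0,"tz":0.145,"wx":0,"wy":0,"wz":0},{"hand":1,"tx":0,"ty":0,"tz":0.17,"wx":0,"wy":0,"wz":0},{"hand":1,"tx":0,"ty":0,"tz":0.19,"wx":0,"wy":0,"wz":0},{"hand":1,"tx":0,"ty":0,"tz":0.2,"wx":0,"wy":0,"wz":0},{"hand":1,"tx":0,"ty":0,"tz":0.2,"wx":0,"wy":0,"wz":0}]'
python3 - <<'E'
from h import *
rel=np.load('rel.npy');toS(noseS((.611,.207,.235),92.4,25),rel)
print(telemetry.sense()['joints'])
E
```

```text
[ 0.5334 -0.2218  0.0483] 24.571433723506637 92.46326229646317
t [0.0775 0.4288 0.1858] w [ 0.0074  0.0015 -0.0006] deg 0.43483355209120583
[-0.8455  1.1451  0.8247  0.6451  1.9994 -0.8783]
time: 11.87
eef_pos: [0.5384, -0.3356, 0.2542]
tcp_rot: [0.669, 0.695, -0.181, 0.194]
force: [0.0, -0.4, -1.3]
grip_width: 0.0139
t [ 0.0774  0.4289 -0.0171] w [ 0.011   0.0047 -0.0007] deg 0.6868879369142814
[-0.8454  0.9342  0.7354  0.7609  2.2259 -0.6558]
```

```bash
python3 -m creep '[{"hand":1,"tx":0.002,"ty":0.01,"tz":0,"wx":0,"wy":0,"wz":0},{"hand":1,"tx":0.005,"ty":0.03,"tz":0,"wx":0,"wy":0,"wz":0},{"hand":1,"tx":0.01,"ty":0.055,"tz":0,"wx":0,"wy":0,"wz":0},{"hand":1,"tx":0.016,"ty":0.085,"tz":0,"wx":0,"wy":0,"wz":0},{"hand":1,"tx":0.022,"ty":0.115,"tz":0,"wx":0,"wy":0,"wz":0},{"hand":1,"tx":0.027,"ty":0.145,"tz":0,"wx":0,"wy":0,"wz":0},{"hand":1,"tx":0.033,"ty":0.175,"tz":0,"wx":0,"wy":0,"wz":0},{"hand":1,"tx":0.037,"ty":0.2,"tz":0,"wx":0,"wy":0,"wz":0},{"hand":1,"tx":0.041,"ty":0.22,"tz":0,"wx":0,"wy":0,"wz":0},{"hand":1,"tx":0.043,"ty":0.23,"tz":0,"wx":0,"wy":0,"wz":0}]'
python3 - <<'E'
from h import *
rel=np.load('rel.npy');toS(noseS((.611,.207,.235),92.4,25),rel)
print(telemetry.sense()['joints'])
p=shot('scene','s12'); 
E
```

```text
time: 12.7
eef_pos: [0.5813, -0.1031, 0.2531]
tcp_rot: [0.668, 0.696, -0.181, 0.194]
force: [0.1, 0.3, -1.7]
grip_width: 0.0136
t [ 0.0345  0.1964 -0.016 ] w [ 0.0104  0.003  -0.0026] deg 0.6363862748175334
[-0.5626  0.6553  1.2129  0.8437  1.8915 -0.5981]
```

View pics/s12.png

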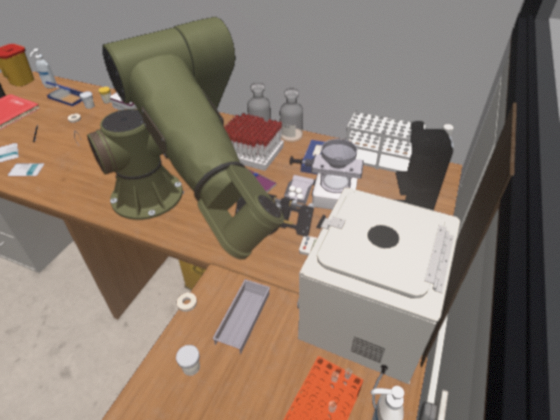

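```bash
python3 - <<'E'
from h import *
for n in('top','scene'):
    p=shot(n); c,u,v=cloud(p)
    m=(c[:,0]>.6)&(c[:,0]<.95)&(c[:,1]>-.4)&(c[:,1]<.1)&(c[:,2]>.12)&(c[:,2]<.6)
    q=c[m]; 
    if n=='top': m2=(u[m]>275)&(u[m]<370)&(v[m]<170); q=q[m2]
    else: q=q[u[m]>322]
    print(n,np.percentile(q,[1,5,50,95,99],axis=0))
E
```

```text
top [[ 0.6041 -0.3188  0.1358]
 [ 0.6416 -0.3045  0.1915]
 [ 0.7824 -0.1736  0.2993]
 [ 0.9289 -0.0381  0.3278]
 [ 0.9431 -0.0262  0.4175]]
scene [[ 0.7028 -0.3298  0.1275]
 [ 0.7295 -0.3285  0.1549]
 [ 0.8434 -0.2625  0.2988]
 [ 0.9394 -0.0759  0.3026]
 [ 0.948  -0.0355  0.3044]]
```

```bash
python3 - <<'E'
from h import *
rel=np.load('rel.npy')
for pit in(25,5,-15,-35,-50,-62):
    print(pit);toS(noseS((.611-.0125,.232-.0217,.235),60,pit),rel)
E
```

```text
25
t [-0.0396  0.2174 -0.0165] w [ 0.0117  0.0006 -0.5669] deg 32.48607881091871
5
t [-0.0358  0.224   0.0223] w [-0.3319  0.0847 -0.562 ] deg 37.71093438219849
-15
t [-0.0256  0.2417  0.0562] w [-0.6754  0.1687 -0.5453] deg 50.6661059642318
-35
t [-0.0102  0.2683  0.081 ] w [-1.0184  0.2525 -0.5164] deg 67.00280821385952
-50
t [0.0036 0.2922 0.0919] w [-1.2751  0.3152 -0.4864] deg 80.252466485284
-62
t [0.0154 0.3127 0.0951] w [-1.4802  0.3653 -0.4567] deg 91.18684174098883
```

```bash
python3 -m creep '[{"hand":1,"tx":-0.003,"ty":0.01,"tz":0,"wx":0,"wy":0,"wz":-0.05},{"hand":1,"tx":-0.008,"ty":0.03,"tz":0,"wx":0,"wy":0,"wz":-0.12},{"hand":1,"tx":-0.014,"ty":0.06,"tz":0,"wx":0,"wy":0,"wz":-0.2},{"hand":1,"tx":-0.02,"ty":0.09,"tz":0,"wx":0,"wy":0,"wz":-0.28},{"hand":1,"tx":-0.025,"ty":0.12,"tz":0,"wx":0.003,"wy":0,"wz":-0.36},{"hand":1,"tx":-0.03,"ty":0.15,"tz":0,"wx":0.006,"wy":0,"wz":-0.44},{"hand":1,"tx":-0.035,"ty":0.18,"tz":0,"wx":0.009,"wy":0,"wz":-0.51},{"hand":1,"tx":-0.038,"ty":0.2,"tz":0,"wx":0.0117,"wy":0,"wz":-0.55},{"hand":1,"tx":-0.0396,"ty":0.212,"tz":-0.004,"wx":0.0117,"wy":0,"wz":-0.567},{"hand":1,"tx":-0.0396,"ty":0.2174,"tz":-0.007,"wx":0.0117,"wy":0,"wz":-0.567}]'
python3 - <<'E'
from h import *
p=shot('scene'); im=cv2.cvtColor(p['img'],cv2.COLOR_RGB2BGR)[100:220,240:380]; cv2.imwrite('pics/s13.png',cv2.resize(im,None,fx=5,fy=5,interpolation=cv2.INTER_CUBIC))
p=shot('top'); im=cv2.cvtColor(p['img'],cv2.COLOR_RGB2BGR)[130:250,170:310]; cv2.imwrite('pics/t13.png',cv2.resize(im,None,fx=5,fy=5,interpolation=cv2.INTER_CUBIC))
rel=np.load('rel.npy'); print(telemetry.sense()['joints']); M=Tn()@np.linalg.inv(rel); print((M@[.039,0,.002,1])[:3])
for pit in(25,5,-15,-35,-50,-62):
    print(pit);toS(noseS((.611-.0125,.232-.0217,.232),60,pit),rel)
E
```

```text
time: 13.68
eef_pos: [0.5411, 0.1121, 0.2465]
tcp_rot: [0.837, 0.481, -0.224, 0.132]
force: [-0.1, -0.0, -0.5]
grip_width: 0.0138
[-0.2802  0.1631  1.9383  1.2003  1.1189 -0.383 ]
[0.5985 0.21   0.244 ]
25
t [-0.0001  0.0004 -0.0121] w [ 0.0004  0.0002 -0.0007] deg 0.04858741256597948
5
t [0.0037 0.007  0.0267] w [-0.302   0.1746 -0.0008] deg 19.988455506639806
-15
t [0.0139 0.0246 0.0606] w [-0.6044  0.349  -0.0008] deg 39.98842708191718
-35
t [0.0293 0.0513 0.0854] w [-0.9067  0.5235 -0.0009] deg 59.98841721403495
-50
t [0.0431 0.0752 0.0963] w [-1.1335  0.6543 -0.0009] deg 74.98841304733143
-62
t [0.0549 0.0956 0.0996] w [-1.315   0.7589 -0.0009] deg 86.9884106237505
```

View pics/s13.png

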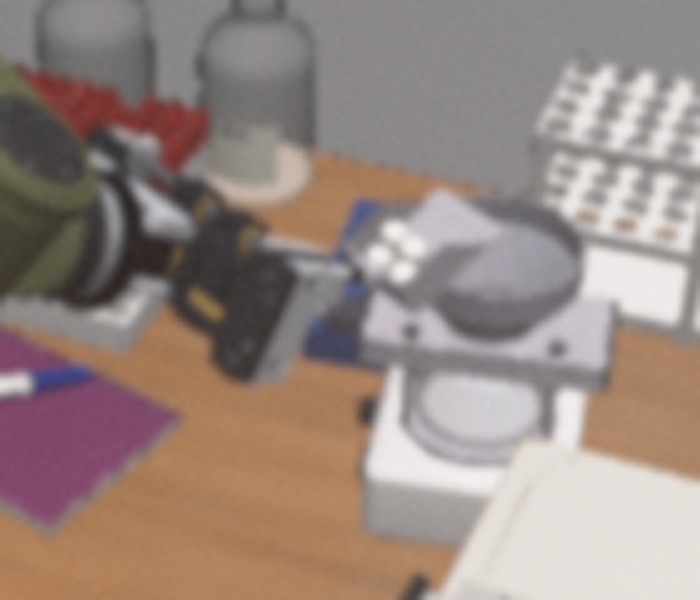

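View pics/t13.png

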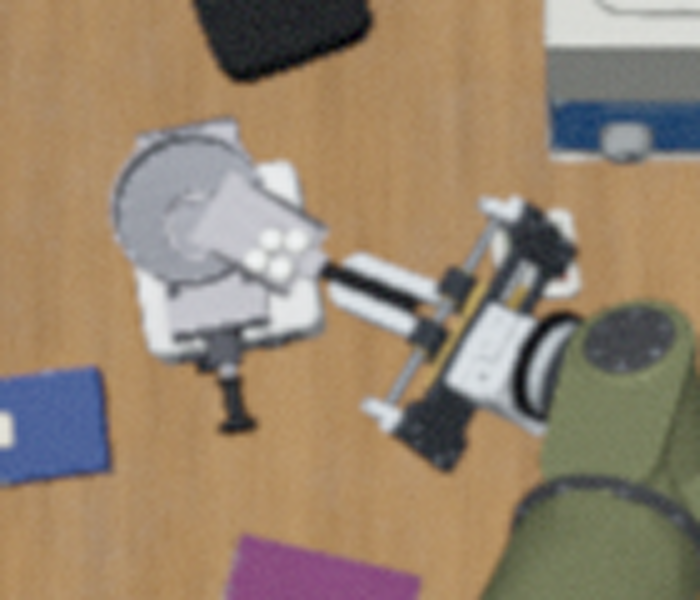

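```bash
python3 -m creep '[{"hand":1,"tx":0.0008,"ty":0.0015,"tz":0.009,"wx":-0.1,"wy":0.058,"wz":0},{"hand":1,"tx":0.002,"ty":0.0035,"tz":0.02,"wx":-0.2,"wy":0.116,"wz":0},{"hand":1,"tx":0.0037,"ty":0.007,"tz":0.029,"wx":-0.302,"wy":0.1746,"wz":0},{"hand":1,"tx":0.0063,"ty":0.0115,"tz":0.039,"wx":-0.4,"wy":0.231,"wz":0},{"hand":1,"tx":0.01,"ty":0.018,"tz":0.05,"wx":-0.5,"wy":0.289,"wz":0},{"hand":1,"tx":0.0139,"ty":0.0246,"tz":0.0606,"wx":-0.6044,"wy":0.349,"wz":0},{"hand":1,"tx":0.0188,"ty":0.033,"tz":0.07,"wx":-0.705,"wy":0.407,"wz":0},{"hand":1,"tx":0.024,"ty":0.0417,"tz":0.078,"wx":-0.806,"wy":0.465,"wz":0},{"hand":1,"tx":0.0293,"ty":0.0513,"tz":0.0854,"wx":-0.9067,"wy":0.5235,"wz":0}]'
python3 - <<'E'
from h import *
p=shot('scene'); im=cv2.cvtColor(p['img'],cv2.COLOR_RGB2BGR)[100:220,240:380]; cv2.imwrite('pics/s14.png',cv2.resize(im,None,fx=5,fy=5,interpolation=cv2.INTER_CUBIC))
rel=np.load('rel.npy'); print(telemetry.sense()['joints']); M=Tn()@np.linalg.inv(rel); print((M@[.039,0,.002,1])[:3])
for pit in(-35,-50,-62):
    print(pit);toS(noseS((.611-.0125,.232-.0217,.225),60,pit),rel)
E
```

```text
time: 14.53
eef_pos: [0.5722, 0.1611, 0.333]
tcp_rot: [-0.611, -0.35, 0.614, -0.356]
force: [-0.1, -0.2, -0.5]
grip_width: 0.0138
[ 0.2241  0.3579  1.174  -0.0152  1.6184  0.7449]
[0.5998 0.2104 0.232 ]
-35
t [-0.002  -0.0014 -0.0078] w [ 0.013  -0.0074  0.0006] deg 0.8589182674259741
-50
t [0.0119 0.0226 0.003 ] w [-0.2137  0.1235  0.0006] deg 14.141858417479954
-62
t [0.0236 0.043  0.0063] w [-0.395   0.2283  0.0006] deg 26.14183781258296
```

View pics/s14.png

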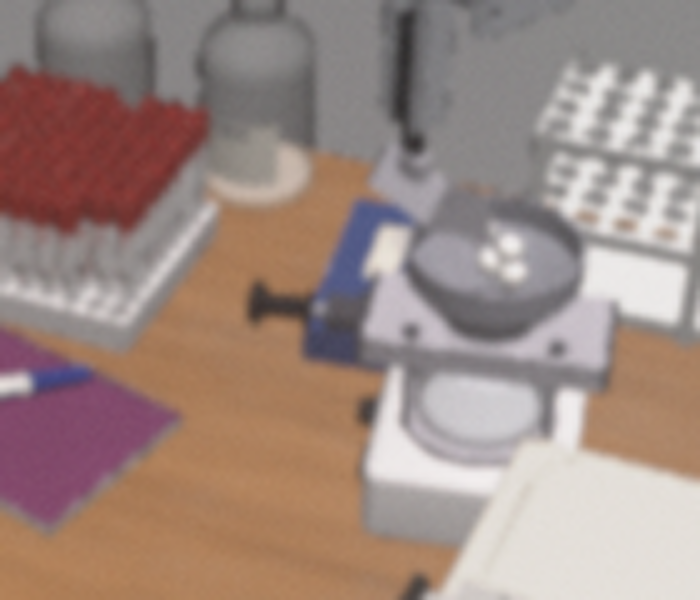

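```bash
python3 -m creep '[{"hand":1,"tx":0.005,"ty":0.0105,"tz":0.004,"wx":-0.1,"wy":0.058,"wz":0},{"hand":1,"tx":0.0119,"ty":0.0226,"tz":0.009,"wx":-0.2137,"wy":0.1235,"wz":0},{"hand":1,"tx":0.0119,"ty":0.0226,"tz":0.009,"wx":-0.2137,"wy":0.1235,"wz":0},{"hand":1,"tx":0.0119,"ty":0.0226,"tz":0.009,"wx":-0.2137,"wy":0.1235,"wz":0},{"hand":1,"tx":0.0119,"ty":0.0226,"tz":0.009,"wx":-0.2137,"wy":0.1235,"wz":0}]'
python3 - <<'E'
from h import *
p=shot('scene'); im=cv2.cvtColor(p['img'],cv2.COLOR_RGB2BGR)[120:200,290:370]; cv2.imwrite('pics/s15.png',cv2.resize(im,None,fx=7,fy=7,interpolation=cv2.INTER_CUBIC))
E
```

```text
time: 15.0
eef_pos: [0.5855, 0.1855, 0.3407]
tcp_rot: [-0.527, -0.304, 0.687, -0.398]
force: [-0.6, 0.1, 0.2]
grip_width: 0.0139
```

View pics/s15.png

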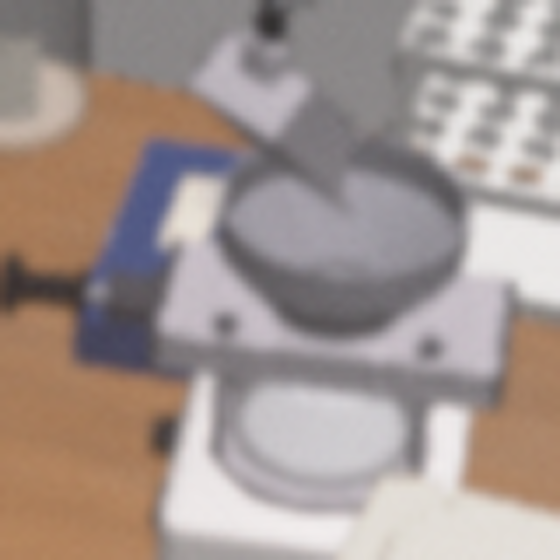

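```bash
python3 -m creep '[{"hand":1,"tx":0,"ty":0,"tz":0.02,"wx":0,"wy":0,"wz":0},{"hand":1,"tx":0,"ty":-0.01,"tz":0.045,"wx":0,"wy":0,"wz":0},{"hand":1,"tx":-0.01,"ty":-0.03,"tz":0.05,"wx":0.05,"wy":-0.03,"wz":0},{"hand":1,"tx":-0.02,"ty":-0.06,"tz":0.05,"wx":0.15,"wy":-0.087,"wz":0},{"hand":1,"tx":-0.03,"ty":-0.095,"tz":0.05,"wx":0.25,"wy":-0.145,"wz":0},{"hand":1,"tx":-0.04,"ty":-0.13,"tz":0.04,"wx":0.35,"wy":-0.2,"wz":0},{"hand":1,"tx":-0.05,"ty":-0.165,"tz":0.02,"wx":0.45,"wy":-0.26,"wz":0},{"hand":1,"tx":-0.06,"ty":-0.2,"tz":0.0,"wx":0.55,"wy":-0.318,"wz":0},{"hand":1,"tx":-0.07,"ty":-0.235,"tz":-0.03,"wx":0.65,"wy":-0.376,"wz":0},{"hand":1,"tx":-0.08,"ty":-0.26,"tz":-0.06,"wx":0.75,"wy":-0.434,"wz":0}]'
python3 - <<'E'
from h import *
rel=np.load('rel.npy'); print(telemetry.sense()['joints'])
toS(S(.483,-.014,.10,79.4,0),rel)
p=shot('top'); im=cv2.cvtColor(p['img'],cv2.COLOR_RGB2BGR)[140:220,180:300]; cv2.imwrite('pics/t16.png',cv2.resize(im,None,fx=6,fy=6,interpolation=cv2.INTER_CUBIC))
E
```

```text
time: 15.88
eef_pos: [0.5051, -0.0754, 0.287]
tcp_rot: [0.772, 0.437, -0.398, 0.235]
force: [2.1, -1.0, -1.7]
grip_width: 0.0134
[-0.5232  0.1042  1.6944  0.6248  1.3683 -0.1331]
t [-0.0337 -0.0008 -0.1349] w [0.0019 0.0091 0.3471] deg 19.894510142030562
```

View pics/t16.png

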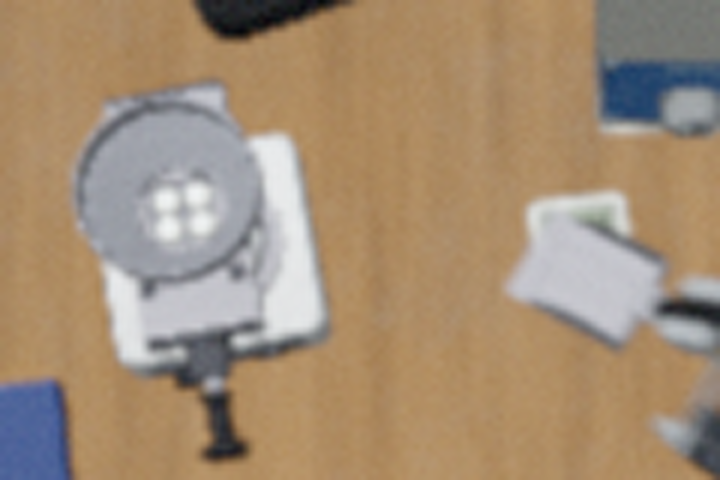

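```bash
python3 -m creep '[{"hand":1,"tx":-0.015,"ty":0,"tz":-0.03,"wx":0,"wy":0.003,"wz":0.12},{"hand":1,"tx":-0.0337,"ty":-0.0008,"tz":-0.065,"wx":0.0019,"wy":0.009,"wz":0.24},{"hand":1,"tx":-0.0337,"ty":-0.0008,"tz":-0.1,"wx":0.0019,"wy":0.009,"wz":0.347},{"hand":1,"tx":-0.0337,"ty":-0.0008,"tz":-0.135,"wx":0.0019,"wy":0.009,"wz":0.347},{"hand":1,"tx":-0.0337,"ty":-0.0008,"tz":-0.17,"wx":0.0019,"wy":0.009,"wz":0.347},{"hand":1,"tx":-0.0337,"ty":-0.0008,"tz":-0.2,"wx":0.0019,"wy":0.009,"wz":0.347},{"hand":1,"tx":-0.0337,"ty":-0.0008,"tz":-0.22,"wx":0.0019,"wy":0.009,"wz":0.347},{"hand":1,"tx":-0.0337,"ty":-0.0008,"tz":-0.225,"wx":0.0019,"wy":0.009,"wz":0.347},{"hand":1,"tx":-0.0337,"ty":-0.0008,"tz":-0.225,"wx":0.0019,"wy":0.009,"wz":0.347}]'
python3 - <<'E'
from h import *
rel=np.load('rel.npy'); M=Tn()@np.linalg.inv(rel); print(M)
toS(S(.483,-.014,.0,79.4,0),rel)
E
```

```text
time: 16.68
eef_pos: [0.4669, -0.082, 0.0533]
tcp_rot: [0.684, 0.566, -0.356, 0.291]
force: [1.2, 0.0, -0.4]
grip_width: 0.0139
[[ 0.1894 -0.9819  0.0089  0.4784]
 [ 0.9819  0.1894 -0.0091 -0.0194]
 [ 0.0072  0.0104  0.9999  0.0018]
 [ 0.      0.      0.      1.    ]]
t [ 0.0044  0.0058 -0.0013] w [-0.009  -0.0089  0.0056] deg 0.7940765989966878
```

```bash
python3 -m creep '[{"hand":1,"tx":0,"ty":0,"tz":0,"wx":-0.009,"wy":-0.0089,"wz":0},{"hand":1,"tx":0,"ty":0,"tz":-0.001,"wx":-0.009,"wy":-0.0089,"wz":0},{"hand":1,"tx":0,"ty":0,"tz":-0.001,"wx":-0.009,"wy":-0.0089,"wz":0}]'
python3 - <<'E'
from h import *
rel=np.load('rel.npy'); M=Tn()@np.linalg.inv(rel); print(M)
toS(S(.483,-.014,.0,79.4,0),rel)
p=shot('scene'); im=cv2.cvtColor(p['img'],cv2.COLOR_RGB2BGR)[190:270,220:310]; cv2.imwrite('pics/s17.png',cv2.resize(im,None,fx=7,fy=7,interpolation=cv2.INTER_CUBIC))
E
```

```text
time: 16.93
eef_pos: [0.4672, -0.0824, 0.0534]
tcp_rot: [0.685, 0.563, -0.355, 0.297]
force: [-0.2, -0.1, -1.2]
grip_width: 0.0137
[[ 0.1901 -0.9818 -0.002   0.4793]
 [ 0.9818  0.1901  0.0014 -0.0204]
 [-0.001  -0.0022  1.      0.0013]
 [ 0.      0.      0.      1.    ]]
t [ 0.0042  0.0062 -0.0014] w [0.0014 0.002  0.0062] deg 0.3818398880252387
```

View pics/s17.png

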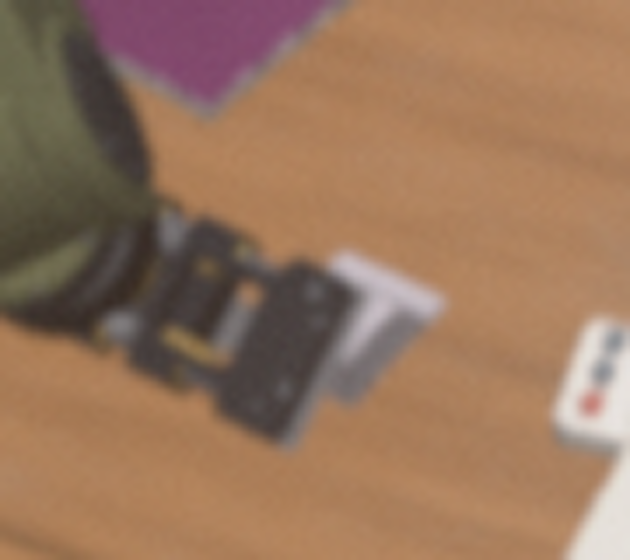

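```bash
python3 -m creep '[{"hand":1,"tx":0,"ty":0,"tz":-0.001,"wx":0,"wy":0,"wz":0},{"hand":1,"tx":0,"ty":0,"tz":-0.0015,"wx":0,"wy":0,"wz":0},{"hand":1,"tx":0,"ty":0,"tz":-0.0018,"wx":0,"wy":0,"wz":0},{"hand":1,"tx":0,"ty":0,"tz":-0.0018,"wx":0,"wy":0,"wz":0}]'
```

```text
time: 17.32
eef_pos: [0.4674, -0.0824, 0.0521]
tcp_rot: [0.685, 0.563, -0.355, 0.297]
force: [-0.6, -3.8, 6.3]
grip_width: 0.0137
```

```bash
python3 -m creep '[{"hand":-1,"tx":0,"ty":0,"tz":0,"wx":0,"wy":0,"wz":0},{"hand":-1,"tx":0,"ty":0,"tz":0,"wx":0,"wy":0,"wz":0},{"hand":-1,"tx":0,"ty":0,"tz":0,"wx":0,"wy":0,"wz":0},{"hand":-1,"tx":0,"ty":0,"tz":0,"wx":0,"wy":0,"wz":0},{"hand":-1,"tx":0,"ty":0,"tz":0,"wx":0,"wy":0,"wz":0},{"hand":-1,"tx":0,"ty":0,"tz":0,"wx":0,"wy":0,"wz":0},{"hand":-1,"tx":0,"ty":0,"tz":0,"wx":0,"wy":0,"wz":0}]'
python3 - <<'E'
from h import *
print(Tn()[:3,0])
p=shot('scene'); im=cv2.cvtColor(p['img'],cv2.COLOR_RGB2BGR)[190:270,220:310]; cv2.imwrite('pics/s18.png',cv2.resize(im,None,fx=7,fy=7,interpolation=cv2.INTER_CUBIC))
E
```

```text
time: 17.9
eef_pos: [0.4674, -0.0824, 0.052]
tcp_rot: [0.685, 0.563, -0.355, 0.297]
force: [0.3, 0.3, 0.5]
grip_width: 0.057
[ 0.1142  0.5601 -0.8205]
```

View pics/s18.png

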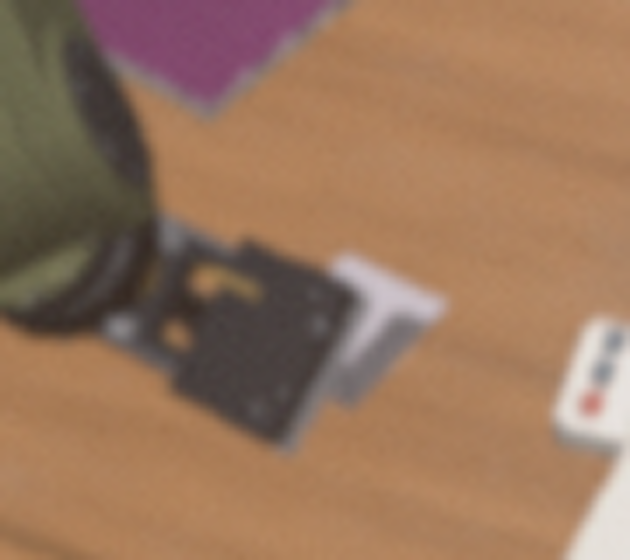

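Retreat along the tool axis.

```bash
python3 -m creep '[{"hand":-1,"tx":-0.0023,"ty":-0.0112,"tz":0.0164,"wx":0,"wy":0,"wz":0},{"hand":-1,"tx":-0.0057,"ty":-0.028,"tz":0.041,"wx":0,"wy":0,"wz":0},{"hand":-1,"tx":-0.009,"ty":-0.045,"tz":0.066,"wx":0,"wy":0,"wz":0},{"hand":-1,"tx":-0.0125,"ty":-0.0616,"tz":0.09,"wx":0,"wy":0,"wz":0},{"hand":-1,"tx":-0.013,"ty":-0.065,"tz":0.12,"wx":0,"wy":0,"wz":0},{"hand":-1,"tx":-0.013,"ty":-0.065,"tz":0.16,"wx":0,"wy":0,"wz":0},{"hand":-1,"tx":-0.013,"ty":-0.065,"tz":0.18,"wx":0,"wy":0,"wz":0}]'
python3 - <<'E'
from h import *
p=shot('scene'); im=cv2.cvtColor(p['img'],cv2.COLOR_RGB2BGR)[190:270,220:310]; cv2.imwrite('pics/s19.png',cv2.resize(im,None,fx=7,fy=7,interpolation=cv2.INTER_CUBIC))
p=shot('top'); im=cv2.cvtColor(p['img'],cv2.COLOR_RGB2BGR)[140:240,170:310]; cv2.imwrite('pics/t19.png',cv2.resize(im,None,fx=5,fy=5,interpolation=cv2.INTER_CUBIC))
E
```

```text
time: 18.53
eef_pos: [0.4548, -0.1481, 0.2359]
tcp_rot: [0.685, 0.562, -0.355, 0.298]
force: [1.4, -0.4, 0.6]
grip_width: 0.0937
```

View pics/s19.png

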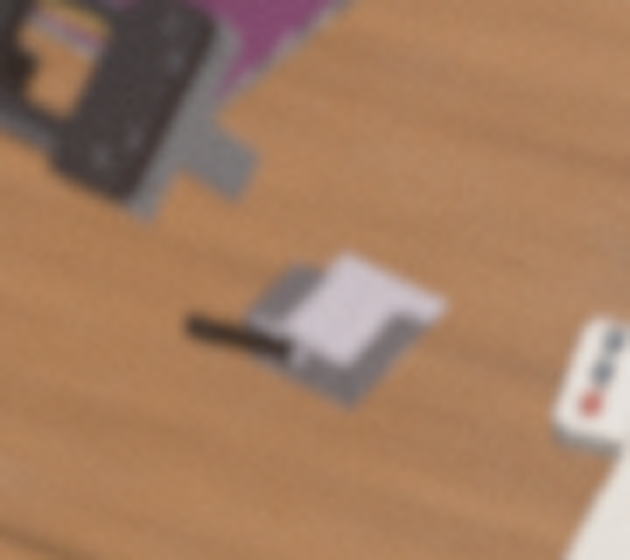

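View pics/t19.png

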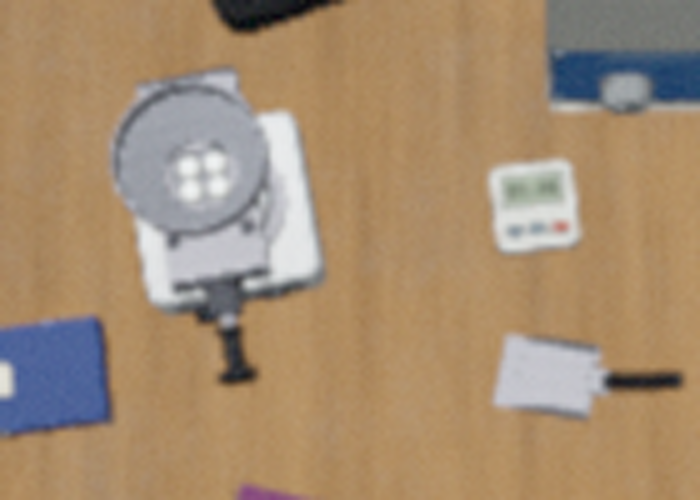

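```bash
python3 - <<'E'
from h import *
g=np.array([.4793,.210,.1385])
delta(toolR(10+0,0,1),g+[0,0,-.011+.12])
delta(toolR(10+0,0,-1),g+[0,0,-.011+.12])
delta(toolR(40,10,-1),[.46,0,.29])
print(telemetry.sense()['joints'])
E
```

```text
t [0.0241 0.3581 0.0122] w [-0.5149 -0.4865  1.8647] deg 114.29142068701304
t [0.0241 0.3581 0.0122] w [-0.4419  0.4677 -1.17  ] deg 76.50432400628337
t [0.0048 0.1481 0.0547] w [-0.3725  0.2338 -0.6735] deg 46.08915240325622
[-0.6777  0.2475  1.6475  0.5331  1.5527 -0.5846]
```

```bash
python3 -m creep '[{"hand":-1,"tx":0,"ty":0.03,"tz":0.03,"wx":-0.044,"wy":0.0468,"wz":-0.117},{"hand":-1,"tx":0,"ty":0.065,"tz":0.05,"wx":-0.0884,"wy":0.0935,"wz":-0.234},{"hand":-1,"tx":0,"ty":0.1,"tz":0.06,"wx":-0.1326,"wy":0.14,"wz":-0.351},{"hand":-1,"tx":0,"ty":0.135,"tz":0.06,"wx":-0.177,"wy":0.187,"wz":-0.468},{"hand":-1,"tx":0,"ty":0.17,"tz":0.06,"wx":-0.221,"wy":0.234,"wz":-0.585},{"hand":-1,"tx":0,"ty":0.205,"tz":0.06,"wx":-0.265,"wy":0.28,"wz":-0.702},{"hand":-1,"tx":0,"ty":0.24,"tz":0.06,"wx":-0.309,"wy":0.327,"wz":-0.819},{"hand":-1,"tx":0.005,"ty":0.275,"tz":0.06,"wx":-0.353,"wy":0.374,"wz":-0.936},{"hand":-1,"tx":0.012,"ty":0.31,"tz":0.06,"wx":-0.398,"wy":0.421,"wz":-1.053},{"hand":-1,"tx":0.02,"ty":0.34,"tz":0.06,"wx":-0.4419,"wy":0.4677,"wz":-1.17}]'
python3 - <<'E'
from h import *
g=np.array([.4793,.210,.1385])
delta(toolR(10+0,0,-1),g+[0,0,-.011+.09])
print(telemetry.sense()['joints'])
E
```

```text
time: 19.47
eef_pos: [0.4682, 0.1572, 0.2946]
tcp_rot: [0.728, 0.207, -0.64, 0.131]
force: [0.7, -0.6, 0.0]
grip_width: 0.0938
t [ 0.0111  0.0528 -0.0771] w [-0.1184  0.1156 -0.3088] deg 20.07037125777527
[0.1891 0.0431 1.6413 0.1167 1.3391 1.2557]
```

```bash
python3 -m creep '[{"hand":-1,"tx":0.004,"ty":0.02,"tz":0,"wx":-0.04,"wy":0.039,"wz":-0.103},{"hand":-1,"tx":0.011,"ty":0.0528,"tz":-0.02,"wx":-0.08,"wy":0.078,"wz":-0.206},{"hand":-1,"tx":0.011,"ty":0.0528,"tz":-0.045,"wx":-0.1184,"wy":0.1156,"wz":-0.3088},{"hand":-1,"tx":0.011,"ty":0.0528,"tz":-0.0771,"wx":-0.1184,"wy":0.1156,"wz":-0.3088},{"hand":-1,"tx":0.011,"ty":0.0528,"tz":-0.0771,"wx":-0.1184,"wy":0.1156,"wz":-0.3088},{"hand":-1,"tx":0.011,"ty":0.0528,"tz":-0.0771,"wx":-0.1184,"wy":0.1156,"wz":-0.3088}]'
python3 - <<'E'
from h import *
g=np.array([.4793,.210,.1385])
delta(toolR(10+0,0,-1),g+[0,0,-.011])
print(telemetry.sense()['joints'])
p=shot('scene'); im=cv2.cvtColor(p['img'],cv2.COLOR_RGB2BGR)[120:200,260:350]; cv2.imwrite('pics/s20.png',cv2.resize(im,None,fx=7,fy=7,interpolation=cv2.INTER_CUBIC))
p=shot('top'); im=cv2.cvtColor(p['img'],cv2.COLOR_RGB2BGR)[160:240,170:270]; cv2.imwrite('pics/t20.png',cv2.resize(im,None,fx=7,fy=7,interpolation=cv2.INTER_CUBIC))
E
```

```text
time: 19.97
eef_pos: [0.4786, 0.2098, 0.2163]
tcp_rot: [-0.703, -0.062, 0.706, -0.062]
force: [-0.2, -0.8, 0.7]
grip_width: 0.0942
t [ 0.0007  0.0002 -0.0888] w [ 0.001  -0.0034 -0.0012] deg 0.21649673270857392
[0.3429 0.2385 1.5922 0.0002 1.3145 1.738 ]
```

View pics/s20.png

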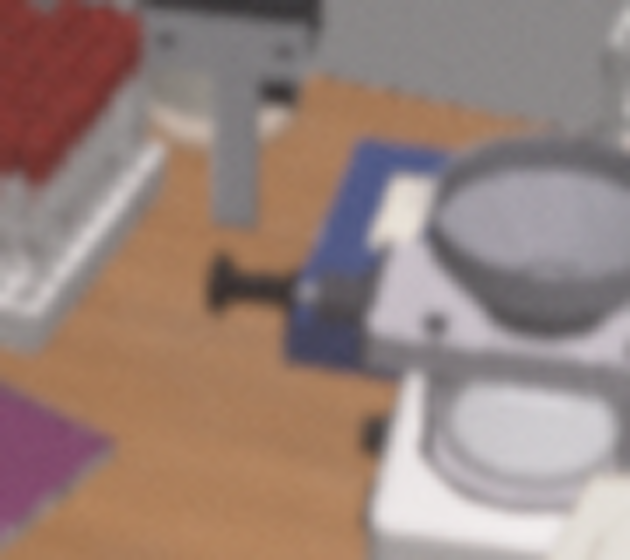

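View pics/t20.png

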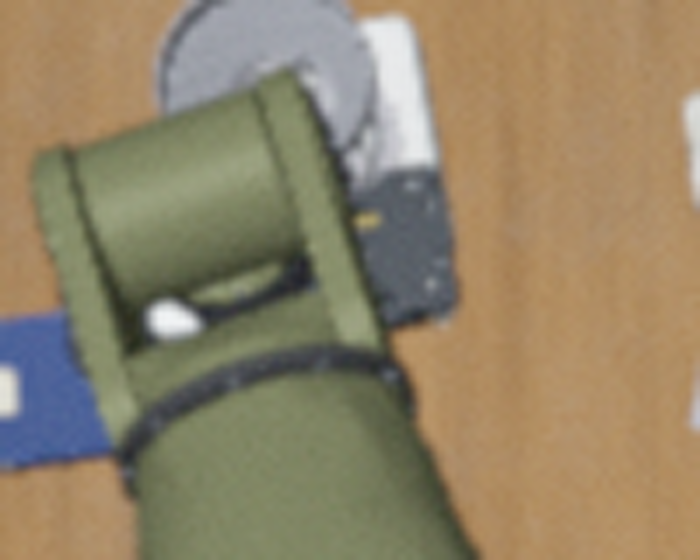

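```bash
cat >> h.py <<'E'
def proj(p,w):
    W=np.array(p['world_from_camera']); c=W[:3,:3].T@(np.array(w)-W[:3,3]); return p['cx']+p['fx']*c[0]/-c[2], p['cy']-p['fy']*c[1]/-c[2]
E
python3 - <<'E'
from h import *
p=shot('scene');T=Tn()
for s in(1,-1):
  for r in (.047,.06):
    w=T[:3,3]+T[:3,0]*.008+s*r*T[:3,1]; u,v=proj(p,w); print(s,r,(u-260)*7+3,(v-120)*7+3)
for x in(.120,.133,.146):
    a=np.radians(10); u,v=proj(p,[.611-x*np.cos(a),.232-x*np.sin(a),.1385]);print(x,(u-260)*7+3,(v-120)*7+3)
E
```

```text
1 0.047 238.9711204531185 216.2190515499215
1 0.06 232.9434448703105 233.2580597262401
-1 0.047 280.1236959471935 99.88912292535235
-1 0.06 285.4995563191057 84.69266326633783
0.12 284.3462285225092 291.7050392010359
0.133 257.03173352047133 288.196155498955
0.146 229.81244771342074 284.6995025920096
```

```bash
python3 -m creep '[{"hand":-1,"tx":0.0005,"ty":0,"tz":-0.025,"wx":0,"wy":0,"wz":0},{"hand":-1,"tx":0.0005,"ty":0,"tz":-0.05,"wx":0,"wy":0,"wz":0},{"hand":-1,"tx":0.0005,"ty":0,"tz":-0.075,"wx":0,"wy":0,"wz":0},{"hand":-1,"tx":0.0005,"ty":0,"tz":-0.0888,"wx":0,"wy":0,"wz":0},{"hand":-1,"tx":0.0005,"ty":0,"tz":-0.0888,"wx":0,"wy":0,"wz":0},{"hand":0.2,"tx":0.0005,"ty":0,"tz":-0.0888,"wx":0,"wy":0,"wz":0},{"hand":0.2,"tx":0.0005,"ty":0,"tz":-0.0888,"wx":0,"wy":0,"wz":0},{"hand":0.2,"tx":0.0005,"ty":0,"tz":-0.0888,"wx":0,"wy":0,"wz":0},{"hand":0.2,"tx":0.0005,"ty":0,"tz":-0.0888,"wx":0,"wy":0,"wz":0},{"hand":0.2,"tx":0.0005,"ty":0,"tz":-0.0888,"wx":0,"wy":0,"wz":0}]' 40
python3 - <<'E'
from h import *
p=shot('scene'); im=cv2.cvtColor(p['img'],cv2.COLOR_RGB2BGR)[120:200,260:350]; cv2.imwrite('pics/s21.png',cv2.resize(im,None,fx=7,fy=7,interpolation=cv2.INTER_CUBIC))
E
```

```text
time: 20.95
eef_pos: [0.4806, 0.2098, 0.1315]
tcp_rot: [0.706, 0.062, -0.703, 0.061]
force: [0.6, -0.1, 0.2]
grip_width: 0.064
```

View pics/s21.png

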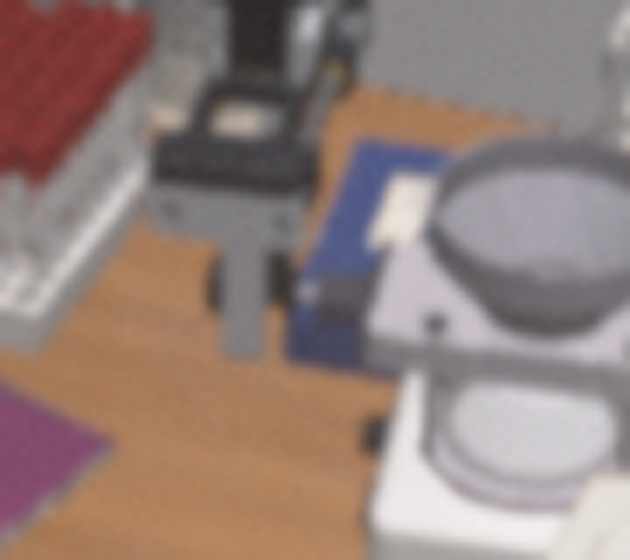

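```bash
python3 -m creep '[{"hand":0.4,"tx":-0.0005,"ty":0,"tz":-0.0035,"wx":0,"wy":0,"wz":0},{"hand":1,"tx":-0.0005,"ty":0,"tz":-0.0035,"wx":0,"wy":0,"wz":0},{"hand":1,"tx":-0.0005,"ty":0,"tz":-0.0035,"wx":0,"wy":0,"wz":0},{"hand":1,"tx":-0.0005,"ty":0,"tz":-0.0035,"wx":0,"wy":0,"wz":0},{"hand":1,"tx":-0.0005,"ty":0,"tz":-0.0035,"wx":0,"wy":0,"wz":0},{"hand":1,"tx":-0.0005,"ty":0,"tz":-0.0035,"wx":0,"wy":0,"wz":0},{"hand":1,"tx":-0.0005,"ty":0,"tz":-0.0035,"wx":0,"wy":0,"wz":0},{"hand":1,"tx":-0.0005,"ty":0,"tz":-0.0035,"wx":0,"wy":0,"wz":0},{"hand":1,"tx":-0.0005,"ty":0,"tz":-0.0035,"wx":0,"wy":0,"wz":0},{"hand":1,"tx":-0.0005,"ty":0,"tz":-0.0035,"wx":0,"wy":0,"wz":0}]' 45
python3 - <<'E'
from h import *
print(telemetry.sense()['force'],Tn())
E
```

```text
time: 21.83
eef_pos: [0.48, 0.2101, 0.1278]
tcp_rot: [0.706, 0.062, -0.703, 0.061]
force: [-0.1, 4.7, -0.7]
grip_width: 0.0145
[-0.1308  4.7109 -0.738 ] [[ 0.0037  0.1736 -0.9848  0.48  ]
 [ 0.0018 -0.9848 -0.1736  0.2101]
 [-1.     -0.0012 -0.004   0.1278]
 [ 0.      0.      0.      1.    ]]
```

```bash
python3 -m creep '[{"hand":1,"tx":0,"ty":0,"tz":0,"wx":0,"wy":0,"wz":0},{"hand":1,"tx":0,"ty":0,"tz":0,"wx":0,"wy":0,"wz":0}]'
python3 - <<'E'
from h import *
p=shot('scene'); im=cv2.cvtColor(p['img'],cv2.COLOR_RGB2BGR)[120:200,260:350]; cv2.imwrite('pics/s22.png',cv2.resize(im,None,fx=7,fy=7,interpolation=cv2.INTER_CUBIC))
E
```

```text
time: 22.0
eef_pos: [0.48, 0.2101, 0.1278]
tcp_rot: [0.706, 0.062, -0.703, 0.061]
force: [0.2, 2.5, -1.4]
grip_width: 0.0149
```

View pics/s22.png

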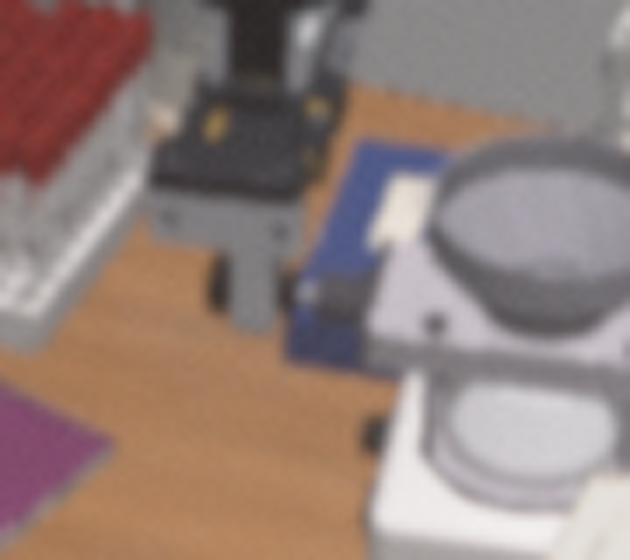

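```bash
python3 -m creep '[{"hand":1,"tx":-0.0049,"ty":-0.0009,"tz":0,"wx":0,"wy":0,"wz":0},{"hand":1,"tx":-0.0118,"ty":-0.0021,"tz":0,"wx":0,"wy":0,"wz":0},{"hand":1,"tx":-0.0197,"ty":-0.0035,"tz":0,"wx":0,"wy":0,"wz":0},{"hand":1,"tx":-0.0276,"ty":-0.0049,"tz":0,"wx":0,"wy":0,"wz":0},{"hand":1,"tx":-0.0345,"ty":-0.0061,"tz":0,"wx":0,"wy":0,"wz":0},{"hand":1,"tx":-0.0394,"ty":-0.0069,"tz":0,"wx":0,"wy":0,"wz":0},{"hand":1,"tx":-0.0394,"ty":-0.0069,"tz":0,"wx":0,"wy":0,"wz":0},{"hand":1,"tx":-0.0394,"ty":-0.0069,"tz":0,"wx":0,"wy":0,"wz":0}]'
python3 - <<'E'
from h import *
s=telemetry.sense(); print(s['force'],s['torque'],s['eef_pos'])
p=shot('scene'); im=cv2.cvtColor(p['img'],cv2.COLOR_RGB2BGR)[120:200,260:350]; cv2.imwrite('pics/s23.png',cv2.resize(im,None,fx=8,fy=7,interpolation=cv2.INTER_CUBIC))
E
```

```text
time: 22.72
eef_pos: [0.4411, 0.203, 0.1278]
tcp_rot: [0.706, 0.062, -0.702, 0.061]
force: [6.1, 0.8, -4.9]
grip_width: 0.0146
[ 6.0814  0.8021 -4.9046] [ 0.2891 -1.2934  0.0581] [0.4411 0.203  0.1278]
```

View pics/s23.png

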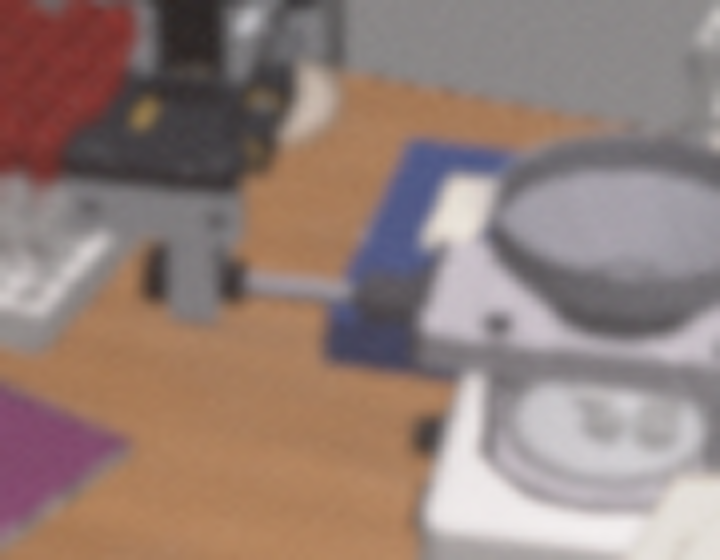

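```bash
python3 -m creep '[{"hand":1,"tx":-0.0015,"ty":-0.0003,"tz":0,"wx":0,"wy":0,"wz":0},{"hand":1,"tx":-0.003,"ty":-0.0005,"tz":0,"wx":0,"wy":0,"wz":0},{"hand":1,"tx":-0.0034,"ty":-0.0006,"tz":0,"wx":0,"wy":0,"wz":0},{"hand":1,"tx":-0.0034,"ty":-0.0006,"tz":0,"wx":0,"wy":0,"wz":0}]'
python3 - <<'E'
from h import *
s=telemetry.sense(); print(s['force'],s['torque'],s['eef_pos'],np.dot(s['eef_pos']-np.array([.48,.2101,.1278]),[-.985,-.174,0]))
acc=0
for i in range(6):
    p=shot('scene'); acc=acc+p['img'].astype(float)
im=cv2.cvtColor((acc/6).astype(np.uint8),cv2.COLOR_RGB2BGR)
cv2.imwrite('pics/s24.png',cv2.resize(im[145:175,265:325],None,fx=12,fy=12,interpolation=cv2.INTER_CUBIC))
cv2.imwrite('pics/s24b.png',cv2.resize(im[120:210,270:380],None,fx=7,fy=6,interpolation=cv2.INTER_CUBIC))
E
```

```text
time: 23.1
eef_pos: [0.4384, 0.2024, 0.1279]
tcp_rot: [0.707, 0.062, -0.702, 0.061]
force: [7.0, 4.0, -6.2]
grip_width: 0.0147
[ 7.0292  4.0159 -6.2047] [ 0.7198 -1.2454  0.0281] [0.4384 0.2024 0.1279] 0.04232902096665656
```

View pics/s24.png

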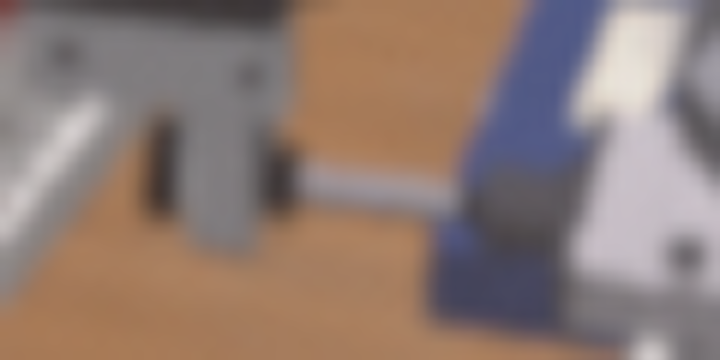

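View pics/s24b.png

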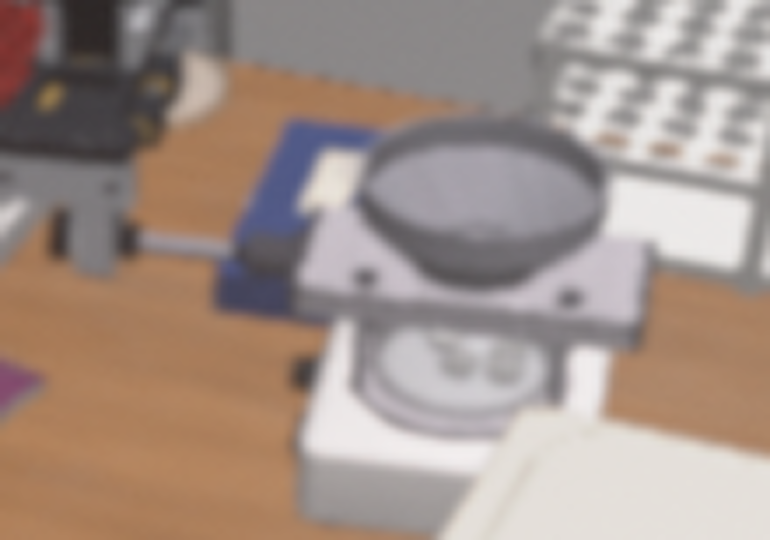

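```bash
python3 - <<'E'
from h import *
p=shot('scene'); a=np.radians(10)
def pr(x): return proj(p,[.611-x*np.cos(a),.232-x*np.sin(a),.1385])
for x in(.105,.111,.116,.133,.15,.158,.162,.175,.192):
    u,v=pr(x); print(x,(u-265)*12+5.5,(v-145)*12+5.5)
g0=cv2.imread('pics/scene0.png').astype(float).sum(2); acc=0
g1=p['img'].astype(float).sum(2)
# profile along rod line
for nm,g in(('shut',g0),('now',g1)):
    xs=np.arange(.10,.205,.002); q=np.array([pr(x) for x in xs])
    vals=[np.mean([cv2.getRectSubPix(g.astype(np.float32),(1,1),(float(u),float(v+d)))[0,0] for d in(-.5,0,.5)]) for u,v in q]
    print(nm,[(int(x*1000+.5),int(k)) for x,k in zip(xs,vals)])
E
```

```text
0.105 482.040425189173 207.38977118977948
0.111 460.32108553237504 204.59965418648153
0.116 442.2484349453389 202.27799936205486
0.133 380.98297174937943 194.4076951410658
0.15 319.99661776968946 186.57324594064426
0.158 291.393191731803 182.89878315300996
0.162 277.11443761410465 181.0645011131678
0.175 230.813840425051 175.11661846473748
0.192 170.50892813763699 167.369708852646
shut [(100, 273), (102, 292), (104, 320), (106, 354), (108, 379), (110, 385), (112, 357), (114, 310), (116, 254), (118, 209), (120, 187), (122, 185), (124, 190), (126, 188), (128, 187), (130, 185), (132, 185), (134, 184), (136, 185), (138, 184), (140, 183), (142, 181), (144, 175), (146, 169), (148, 167), (150, 174), (152, 190), (154, 211), (156, 259), (158, 306), (160, 349), (162, 375), (164, 392), (166, 394), (168, 394), (170, 392), (172, 393), (174, 395), (176, 393), (178, 391), (180, 391), (182, 393), (184, 395), (186, 396), (188, 396), (190, 398), (192, 399), (194, 398), (196, 398), (198, 400), (200, 400), (202, 399), (204, 394)]
now [(100, 260), (102, 254), (104, 245), (106, 240), (108, 250), (110, 291), (112, 339), (114, 390), (116, 411), (118, 426), (120, 428), (122, 430), (124, 430), (126, 433), (128, 434), (130, 434), (132, 434), (134, 435), (136, 435), (138, 435), (140, 433), (142, 432), (144, 432), (146, 429), (148, 427), (150, 425), (152, 407), (154, 380), (156, 318), (158, 258), (160, 207), (162, 195), (164, 208), (166, 244), (168, 285), (170, 328), (172, 356), (174, 372), (176, 375), (178, 375), (180, 377), (182, 380), (184, 385), (186, 370), (188, 346), (190, 284), (192, 234), (194, 198), (196, 210), (198, 242), (200, 292), (202, 336), (204, 367)]
```

```bash
python3 -m creep '[{"hand":1,"tx":-0.0005,"ty":-0.0001,"tz":0,"wx":0,"wy":0,"wz":0},{"hand":1,"tx":-0.001,"ty":-0.0002,"tz":0,"wx":0,"wy":0,"wz":0},{"hand":1,"tx":-0.001,"ty":-0.0002,"tz":0,"wx":0,"wy":0,"wz":0},{"hand":1,"tx":-0.001,"ty":-0.0002,"tz":0,"wx":0,"wy":0,"wz":0},{"hand":1,"tx":-0.001,"ty":-0.0002,"tz":0,"wx":0,"wy":0,"wz":0},{"hand":1,"tx":-0.001,"ty":-0.0002,"tz":0,"wx":0,"wy":0,"wz":0}]'
python3 - <<'E'
from h import *
s=telemetry.sense(); print(s['force'],s['grip_width'],np.dot(s['eef_pos']-np.array([.48,.2101,.1278]),[-.985,-.174,0]))
acc=0
for i in range(4):
    p=shot('scene'); acc=acc+p['img'].astype(float)
g=(acc/4); im=cv2.cvtColor(g.astype(np.uint8),cv2.COLOR_RGB2BGR)
cv2.imwrite('pics/s25.png',cv2.resize(im[170:205,315:360],None,fx=14,fy=14,interpolation=cv2.INTER_CUBIC))
a=np.radians(10);g=g.sum(2).astype(np.float32)
def pr(x): return proj(p,[.611-x*np.cos(a),.232-x*np.sin(a),.1385])
xs=np.arange(.10,.21,.002); print([(int(x*1000+.5),int(np.mean([cv2.getRectSubPix(g,(1,1),(float(pr(x)[0]),float(pr(x)[1]+d)))[0,0] for d in(-.5,0,.5)]))) for x in xs])
t=shot('top','t25f'); im=cv2.cvtColor(t['img'],cv2.COLOR_RGB2BGR)[140:230,160:270]; cv2.imwrite('pics/t25.png',cv2.resize(im,None,fx=6,fy=6,interpolation=cv2.INTER_CUBIC))
print([(q['at'],q['confidence']) for q in nets.find_in(p,'ball0')][:5])
E
```

```text
time: 23.95
eef_pos: [0.438, 0.2024, 0.1278]
tcp_rot: [0.708, 0.062, -0.701, 0.061]
force: [7.3, 5.0, -6.4]
grip_width: 0.0151
[ 7.2742  5.0321 -6.4277] 0.015129265952501358 0.042679935807777514
[(100, 260), (102, 253), (104, 242), (106, 236), (108, 241), (110, 273), (112, 318), (114, 370), (116, 398), (118, 419), (120, 427), (122, 429), (124, 430), (126, 431), (128, 431), (130, 431), (132, 433), (134, 436), (136, 436), (138, 436), (140, 436), (142, 433), (144, 430), (146, 430), (148, 430), (150, 427), (152, 410), (154, 385), (156, 327), (158, 269), (160, 215), (162, 195), (164, 196), (166, 242), (168, 290), (170, 336), (172, 364), (174, 378), (176, 380), (178, 380), (180, 379), (182, 376), (184, 371), (186, 348), (188, 318), (190, 261), (192, 216), (194, 186), (196, 197), (198, 225), (200, 275), (202, 321), (204, 356), (206, 375), (208, 386)]
[]
```

View pics/s25.png

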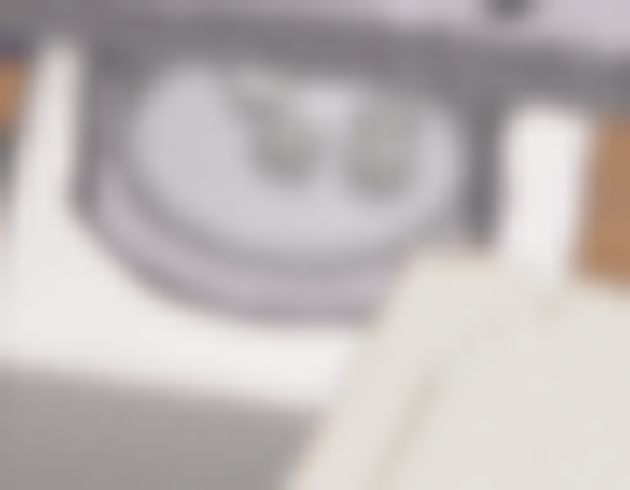

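View pics/t25.png

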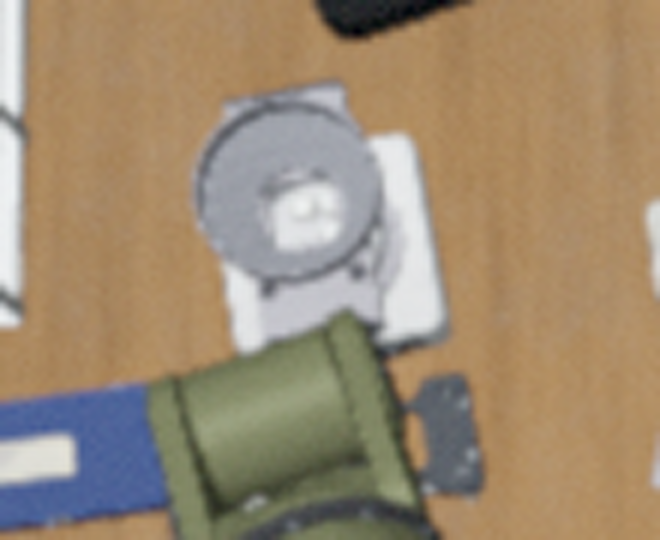

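View pics/t25f.png

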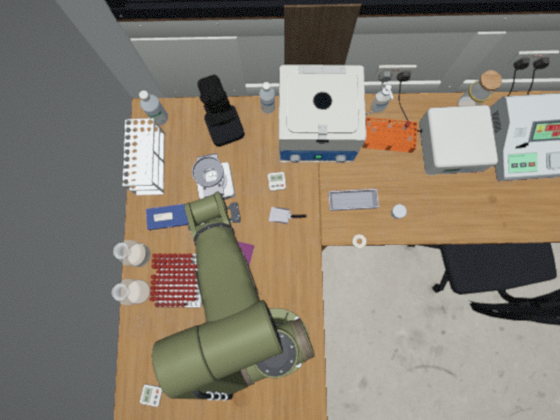

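```bash
python3 - <<'E'
from h import *
acc=0
for i in range(4):
    t=shot('top'); acc=acc+t['img'].astype(float)
im=cv2.cvtColor((acc/4).astype(np.uint8),cv2.COLOR_RGB2BGR)
cv2.imwrite('pics/t26.png',cv2.resize(im[155:190,190:228],None,fx=15,fy=15,interpolation=cv2.INTER_CUBIC))
c,u,v=cloud(t); z=np.full(t['depth'].shape,np.nan); z[v,u]=c[:,2]; print((z[166:184,202:220]*1000).astype(int))
s=telemetry.sense(); print(s['time'],s['force'],s['eef_pos'])
E
```

```text
[[176 167 167 166 161 163 163 162 162 163 164 161 167 167 167 176 173 177]
 [176 161 163 164 160 156 158 155 156 154 160 159 163 164 163 160 168 174]
 [163 160 156 159 157 152 149 150 154 147 152 154 156 158 166 163 170 170]
 [156 160 156 161 147 148 151 154 151 154 154 145 137 154 162 173 160 170]
 [159 157 156 145 153 145 150 139 139 140 141  83  78 148 149 162 166 166]
 [155 156 138 135 138 135  89  76  78  80  83  83  87 144 153 163 166 166]
 [159 153 145  96  88  79  85  78  94  79  80  87  94 143 155 154 166 172]
 [153 152 147  87  83  66  93 100 103  98  86  89  94  97 147 158 157 163]
 [160 142 155  78  85  79  93 102  99  92  86  96  99  98 156 152 157 177]
 [159 147 150  75  77  79  87  93  94  89  90  83  87  91 149 152 159 169]
 [158 151 152  81  70  83  85  91 100  97  69  79  78  81 151 156 168 165]
 [157 147 149 140  80  68  79  76  78  78  74  79  92  98 155 164 164 174]
 [160 151 144 143  79  82  78  78  80  80  71  77  97  94 153 163 168 177]
 [160 156 152 142  81  79  80  86  76  90  74  80  97 156 158 162 167 202]
 [166 160 161 157  78  80  79  95  92 153 147 146 157 154 168 175 206 202]
 [163 166 163 157 156 151 144 144 146 146 162 161 156 162 170 205 204 202]
 [170 170 165 166 163 162 166 154 157 160 157 163 168 172 203 199 196 186]
 [184 174 172 172 167 165 163 163 170 168 166 167 208 209 201 197 187 153]]
24.45 [ 6.9892  4.5927 -6.5432] [0.4381 0.2024 0.1278]
```

View pics/t26.png

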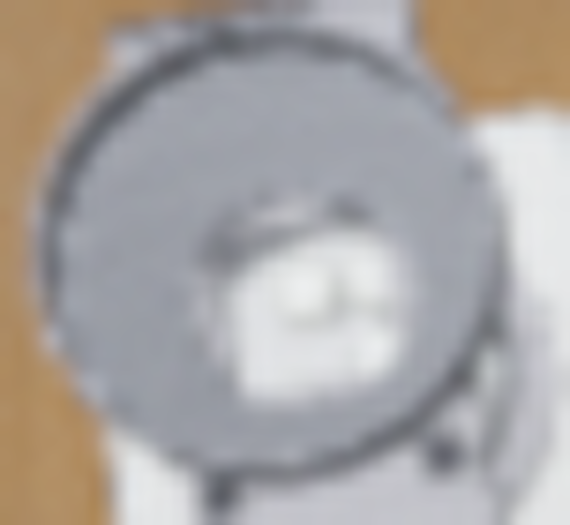

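```bash
python3 -m creep '[{"hand":1,"tx":-0.0007,"ty":-0.0001,"tz":0,"wx":0,"wy":0,"wz":0},{"hand":1,"tx":-0.0014,"ty":-0.0002,"tz":0,"wx":0,"wy":0,"wz":0},{"hand":1,"tx":-0.0014,"ty":-0.0002,"tz":0,"wx":0,"wy":0,"wz":0},{"hand":1,"tx":-0.0014,"ty":-0.0002,"tz":0,"wx":0,"wy":0,"wz":0},{"hand":1,"tx":-0.0014,"ty":-0.0002,"tz":0,"wx":0,"wy":0,"wz":0},{"hand":1,"tx":-0.0014,"ty":-0.0002,"tz":0,"wx":0,"wy":0,"wz":0}]'
python3 - <<'E'
from h import *
s=telemetry.sense(); print(s['force'],s['grip_width'],np.dot(s['eef_pos']-np.array([.48,.2101,.1278]),[-.985,-.174,0]))
acc=0
for i in range(4):
    p=shot('scene'); acc=acc+p['img'].astype(float)
g=acc/4; im=cv2.cvtColor(g.astype(np.uint8),cv2.COLOR_RGB2BGR); a=np.radians(10)
cv2.imwrite('pics/s27.png',cv2.resize(im[145:175,265:325],None,fx=12,fy=12,interpolation=cv2.INTER_CUBIC)); g=g.sum(2).astype(np.float32)
def pr(x): return proj(p,[.611-x*np.cos(a),.232-x*np.sin(a),.1385])
xs=np.r_[np.arange(.10,.12,.002),np.arange(.15,.164,.002),np.arange(.196,.208,.002)]; print([(int(x*1000+.5),int(np.mean([cv2.getRectSubPix(g,(1,1),(float(pr(x)[0]),float(pr(x)[1]+d)))[0,0] for d in(-.5,0,.5)]))) for x in xs])
for t in('cup','timer','tape','slides','scoop'):
    print(t,[(np.round(q['at'],3).tolist(),round(q['confidence'],2)) for q in nets.find_in(p,t)][:1])
E
```

```text
time: 24.95
eef_pos: [0.4373, 0.2022, 0.1279]
tcp_rot: [0.709, 0.062, -0.7, 0.061]
force: [6.2, 4.3, -6.6]
grip_width: 0.015
[ 6.1784  4.3388 -6.6094] 0.01501208743115127 0.04343686052530544
[(100, 260), (102, 258), (104, 254), (106, 250), (108, 253), (110, 272), (112, 309), (114, 358), (116, 389), (118, 414), (150, 428), (152, 415), (154, 396), (156, 346), (158, 291), (160, 230), (162, 196), (164, 179), (196, 190), (198, 208), (200, 257), (202, 305), (204, 348), (206, 372)]
cup [([0.489, -0.493, 0.058], 0.95)]
timer [([0.601, -0.015, 0.014], 0.8)]
tape [([0.375, -0.333, 0.008], 0.79)]
slides [([0.463, 0.416, 0.033], 0.59)]
scoop [([0.477, -0.028, 0.003], 0.64)]
```

View pics/s27.png

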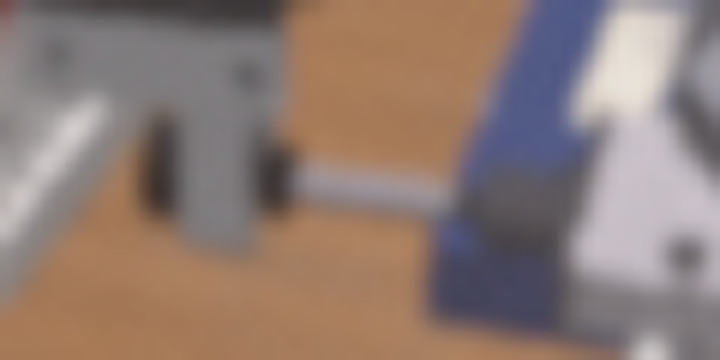

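```bash
python3 -c "
from bench import job; print(job.close_job())"
```

```text
the job is handed in; nothing more can be done
None
```

The job is handed in, with the arm still holding the gate rod out and the gate open.

- **Scoop and balls:** I picked up the scoop by its handle and took all four balls out of the trough in one scoopful. They went into the funnel, and the top camera showed all four in the throat. I then laid the scoop flat on the bench close to where it had been.
- **Gate:** I gripped the knob's waist and pulled. The gripper moved 43.4 mm. In the camera image the knob's two flanges had moved about 42.3 and 44 mm, so the two readings differ by up to 2 mm. A dark band that fits the ring shows just outside the barrel.
- **Balls in the chamber:** The depth view through the throat reaches the chamber floor at about 79 mm, so nothing is stuck in the throat. I could not count all four balls. The scene view shows two or three dim shapes through the clear wall, and the detector found none there.
- **Bystanders:** Cup, timer, tape and slide box read the same as at the start, within detector noise of about 5 mm.
- **Forces and time:** The largest force I read was about 16 N, when the scoop nose met the trough's end wall. The robot clock was at about 25 s of the 72 s allowed.
- **Holding the rod:** The gripper read 15 mm on the 16 mm waist. The force on the tool was steady: about 6–7 N along the rod, plus 4 N sideways and 6–7 N downward.

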